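# Wedge the punch dies up to height and switch on their stations

### The arm

A 6-joint arm with a two-finger parallel gripper is mounted at the origin on a cart in front of the work surface, level with it; the furniture and walls round the work are solid. World frame = base frame: x ahead of the robot, y to its left, z up, the work surface at z = 0. Lengths are in m, angles in rad, forces in N, time in s.
With the tool pointing down it reaches from about 0.3 to 0.875 m from the base axis. Payload 6.4 kg.
Tool frame: the origin (TCP) lies between the finger pads; the fingertips stand 8 mm ahead of it and the grasp point (between the pads) lies 11 mm behind it (ctrl.finger_overhang is the distance from the TCP to the fingertips, in m); z points along the fingers, y is the line along which they close (so a half turn about z gives the same grasp; the last joint's range is limited). The gripper opens to 85 mm and grips with 20 to 120 N. Pads are 22 mm wide; open, the fingers measure 114 mm over their backs; the gripper's body (76 mm by 85 mm) begins 54 mm behind the grasp point. The pads swing forward as they close: fully open they stand 13 mm farther back than shut.
Start: joints at [-1.467, 0.181, 1.607, -0, 1.354, -0.206], TCP at [0.175, -0.548, 0.239] pointing down, gripper open.
Joint ranges: [-2.99, 2.99], [-0.89, 2.07], [0.3, 2.58], [-1.14, 4.28], [0, 2.63], [-3.12, 3.12]. Speed limits (rad/s): [2.57, 2.57, 3.01, 3.14, 3.14, 3.14].

### API

Orientations are given as a unit quaternion [w, x, y, z].
In Python, from bench import ctrl, camera gives the robot as it stands.
- The arm moves only by the shell command python3 -m pendant 'ROWS' [OPENING]. ROWS is JSON, a list of rows, each a list of 6 numbers: the shift along the world's x, y, z normalised to -1 to 1, where 1 is 200 mm, then the turn, a rotation vector about the world's x, y, z normalised to -1 to 1, where 1 is pi/2 rad. In form: [[dx, dy, dz, rx, ry, rz], ...]. A call has exactly 10 rows; each row shifts and turns the commanded pose from where the row before left it; what a row does not reach is not made up. A row lasts 1/8 s, in which the tool goes at most 62.5 mm and 10.7 degrees, less where a joint would pass 70% of its speed; a pose out of reach is approached as far as the arm can. A call with a number of a shift or a turn outside -1 to 1 is refused whole. A call with a gripper value outside its range is refused whole. OPENING is the opening, from -1 (shut) to 1 (fully open), set as the call begins (- or left out, the last holds). The fingers move at their own pace and stop on an object; the grip force is fixed at half the most. Time passes only in rows, so rows that do not move let the fingers close, or fill a call up. It gives the time, the measured TCP pose, the force, the opening and the grip force at its end, in the units of the state.
- ctrl.get_obs(): the state, without advancing time (a new reading comes with each control period).
- camera(name): name is "side" or "top" or "wrist"; returns a dict with "color" (400x640x3 uint8, blue, green, red), "fx", "fy", "cx", "cy" (pixels), "xyz" and "rotation" of the camera in the world; the wrist camera has in their place "hand_eye" (4x4, takes a point from camera to tool coordinates, whose origin is the TCP and whose axes are the flange's). Camera axes: x right, y down, z forward; pixel columns grow to the right and rows downward; lengths in m; the calibration is good to about 2 mm. A picture is of the moment at which its call begins: read the wrist's pose just before it. There is no depth.
- ctrl.hand_in(): hands the job in; it is judged then, once.
The state is a dict: "time_s": time; "q": joint angles; "dq": joint speeds; "joint_efforts": joint torques, N m; "eef_pos": TCP position; "eef_rot": TCP orientation; "wrist_force": force on the tool from outside, world axes, zero at the start; "torque": the same for the moment, N m; "opening": opening from 0.0 (shut) to 1.0 (fully open); "grasp_force": force on a finger pad.
Only numpy, scipy, OpenCV 4.12 (cv2) and the standard library are available. Lean on these libraries where they do the work, as an engineer would, in place of code of your own. Each camera call takes 0.05 s, during which the arm holds its last target. There are 200 camera calls.

### The job

Three or all four of the rack's lift tables carry a round punch die: push a wooden wedge, from the front, under each table that carries one until the table top is flush with the tops of the dividers beside it, and leave the wedge there; an empty table stays down. Only when all of those stand at height, take the awl and with its point, never with the fingers, tip the rocker of each raised table on (the end away from you pressed fully down; the rockers are in the same order as the tables), leaving the others off. Finally lay the awl back on its black mat, with the dies still upright on their tables.

Things in the scene. Friction and masses are not known exactly. Their poses are not given: they have to be found in the camera images.
- die_rack: fixed aluminium rack on plywood boards (top 24 mm above the bench), 88 x 232 x 46 mm, open to the robot; origin: underside, mid-row; x to its back wall, y left along the row. Five dividers (8 mm wide, 32 mm high, x = -36 to 40 mm) part four lanes 48 mm wide; back wall from x = 40 mm. Each lane has a steel lift table, centred at x = 0, y = 84, 28, -28, -84 mm (tables 1 to 4, 1 leftmost)
- lift1 (a joint): rise of lift table 1 in m: 0 down, 0.010 top flush with the divider tops (height mark), at most 0.018; it sinks back unless held up. A 44 mm wide, 6 mm thick plate, 0.2 kg, moving only straight up; roller of 4 mm radius under its front edge, axis at rack x = -34 mm. When down its top is 22 mm, the roller's lowest line 16 mm above the board
- die1_mid (a point): middle (half-way up) of the round steel punch die standing on lift table 1, 40 mm across, 35 mm high, loose, 0.08 kg; its z axis points up. Three or all four of the dies are there
- lift2 (a joint): rise of lift table 2 in m: 0 down, 0.010 top flush with the divider tops (height mark), at most 0.018; it sinks back unless held up. A 44 mm wide, 6 mm thick plate, 0.2 kg, moving only straight up; roller of 4 mm radius under its front edge, axis at rack x = -34 mm. When down its top is 22 mm, the roller's lowest line 16 mm above the board
- die2_mid (a point): middle (half-way up) of the round steel punch die standing on lift table 2, 40 mm across, 35 mm high, loose, 0.08 kg; its z axis points up. Three or all four of the dies are there
- lift3 (a joint): rise of lift table 3 in m: 0 down, 0.010 top flush with the divider tops (height mark), at most 0.018; it sinks back unless held up. A 44 mm wide, 6 mm thick plate, 0.2 kg, moving only straight up; roller of 4 mm radius under its front edge, axis at rack x = -34 mm. When down its top is 22 mm, the roller's lowest line 16 mm above the board
- die3_mid (a point): middle (half-way up) of the round steel punch die standing on lift table 3, 40 mm across, 35 mm high, loose, 0.08 kg; its z axis points up. Three or all four of the dies are there
- lift4 (a joint): rise of lift table 4 in m: 0 down, 0.010 top flush with the divider tops (height mark), at most 0.018; it sinks back unless held up. A 44 mm wide, 6 mm thick plate, 0.2 kg, moving only straight up; roller of 4 mm radius under its front edge, axis at rack x = -34 mm. When down its top is 22 mm, the roller's lowest line 16 mm above the board
- die4_mid (a point): middle (half-way up) of the round steel punch die standing on lift table 4, 40 mm across, 35 mm high, loose, 0.08 kg; its z axis points up. Three or all four of the dies are there
- wedge1_grip (a point): loose wooden wedge, 110 mm long, 26 mm wide. This point: middle of its grip block (the rear 30 mm, 32 mm high, upright sides), 16 mm above its underside, 15 mm before its rear. x points to the nose, whose end is 95 mm ahead; the top falls evenly over the front 80 mm from 32 to 8 mm at the nose (3 in 10). Friction holds it where left. The wedges are alike; any serves any table
- wedge2_grip (a point): loose wooden wedge, 110 mm long, 26 mm wide. This point: middle of its grip block (the rear 30 mm, 32 mm high, upright sides), 16 mm above its underside, 15 mm before its rear. x points to the nose, whose end is 95 mm ahead; the top falls evenly over the front 80 mm from 32 to 8 mm at the nose (3 in 10). Friction holds it where left. The wedges are alike; any serves any table
- wedge3_grip (a point): loose wooden wedge, 110 mm long, 26 mm wide. This point: middle of its grip block (the rear 30 mm, 32 mm high, upright sides), 16 mm above its underside, 15 mm before its rear. x points to the nose, whose end is 95 mm ahead; the top falls evenly over the front 80 mm from 32 to 8 mm at the nose (3 in 10). Friction holds it where left. The wedges are alike; any serves any table
- wedge4_grip (a point): loose wooden wedge, 110 mm long, 26 mm wide. This point: middle of its grip block (the rear 30 mm, 32 mm high, upright sides), 16 mm above its underside, 15 mm before its rear. x points to the nose, whose end is 95 mm ahead; the top falls evenly over the front 80 mm from 32 to 8 mm at the nose (3 in 10). Friction holds it where left. The wedges are alike; any serves any table
- bank: grey switch box fixed to the board, 70 x 106 x 34 mm, origin at its underside centre; x points across the row of rockers away from the robot, y to the left along the row; the four rockers (26 mm long in x, 9 mm wide, 20 mm apart) pivot on its centre line at y = 30, 10, -10, -30 mm, in the order of the lift tables, leftmost = 1; a pressed end lies 41 mm above the underside
- rocker1_far (a point): point on the top face of black rocker 1 near its far end (away from the robot, fine white bar), 10 mm beyond its pivot. Pushing it down turns the rocker on; pushing the near end (20 mm nearer along the face) turns it off. 1 to 2 N moves it; it stays where left. z axis vertical when on
- rocker1 (a joint): angle of rocker 1 in rad: 0 off (far end up, all start so), 0.4 on (far end down, 4 mm lower)
- rocker2_far (a point): point on the top face of black rocker 2 near its far end (away from the robot, fine white bar), 10 mm beyond its pivot. Pushing it down turns the rocker on; pushing the near end (20 mm nearer along the face) turns it off. 1 to 2 N moves it; it stays where left. z axis vertical when on
- rocker2 (a joint): angle of rocker 2 in rad: 0 off (far end up, all start so), 0.4 on (far end down, 4 mm lower)
- rocker3_far (a point): point on the top face of black rocker 3 near its far end (away from the robot, fine white bar), 10 mm beyond its pivot. Pushing it down turns the rocker on; pushing the near end (20 mm nearer along the face) turns it off. 1 to 2 N moves it; it stays where left. z axis vertical when on
- rocker3 (a joint): angle of rocker 3 in rad: 0 off (far end up, all start so), 0.4 on (far end down, 4 mm lower)
- rocker4_far (a point): point on the top face of black rocker 4 near its far end (away from the robot, fine white bar), 10 mm beyond its pivot. Pushing it down turns the rocker on; pushing the near end (20 mm nearer along the face) turns it off. 1 to 2 N moves it; it stays where left. z axis vertical when on
- rocker4 (a joint): angle of rocker 4 in rad: 0 off (far end up, all start so), 0.4 on (far end down, 4 mm lower)
- awl_grip (a point): loose awl, 144 mm long, lying, 0.05 kg. This point: on its axis, on the handle, 72 mm behind the tip, about 14.5 mm above what it lies on. The tip lies towards -y; the orange handle (27 x 27 mm) reaches from 13 mm ahead of this point to 72 mm behind; ahead of it a steel shank 6 mm thick
- mat: black rubber mat fixed to the board, 75 (x) by 190 (y) by 2 mm, origin at its underside centre; the awl's place. Strips 8 mm high edge the board along its near side (20 mm or more from the mat) and close by the mat's right end

How it is judged:
By the outcome, as a careful person would: the job done as asked, in the order asked, and still so for the second after the job is handed in, with the robot touching nothing.
Of die1, die2, die3, die4 only 3 to 4 are there at a start; the rules pass over those that are not, and their reading is None.
At some moment in a run one of awl may be knocked a few centimetres aside while the robot is not near it.
Once in a run the grip may slacken for a moment while it holds something.
It also fails if it takes over 210 s, if anything falls off the work surface, if the arm or the gripper's body presses on something with over 40 N, if the wrist force passes 120 N, or if a joint passes its speed limit or range.

## Working session

There is one attempt and no reset: what is moved stays moved. The work goes in short steps, Python scripts to look and compute and a shell command to move; the robot and the scene stay as the last step left them, time stands still between calls to the robot, and variables do not carry over. Pictures are saved under pics/ and viewed, at most 14 in all, crops included, and the job is handed in when it is done.

```bash
ls; mkdir -p pics; cat > h.py <<'E'
import numpy as np, cv2, json
from bench import ctrl, camera
from scipy.spatial.transform import Rotation as R
def q2R(q): return R.from_quat([q[1],q[2],q[3],q[0]]).as_matrix()
def cam(name):
    o=ctrl.get_obs(); c=camera(name)
    if name=="wrist":
        T=np.eye(4);T[:3,:3]=q2R(o["eef_rot"]);T[:3,3]=o["eef_pos"]
        T=T@np.array(c["hand_eye"]); c["R"]=T[:3,:3]; c["t"]=T[:3,3]
    else:
        r=np.array(c["rotation"]); c["R"]=r if r.shape==(3,3) else q2R(r); c["t"]=np.array(c["xyz"])
    return c
def ray(c,u,v):
    return c["R"]@np.array([(u-c["cx"])/c["fx"],(v-c["cy"])/c["fy"],1.])
def onz(c,u,v,z):
    d=ray(c,u,v); return c["t"]+d*(z-c["t"][2])/d[2]
def tri(c1,p1,c2,p2):
    d1=ray(c1,*p1);d2=ray(c2,*p2)
    A=np.c_[d1,-d2]; s=np.linalg.lstsq(A,c2["t"]-c1["t"],rcond=None)[0]
    a=c1["t"]+s[0]*d1;b=c2["t"]+s[1]*d2
    return (a+b)/2,np.linalg.norm(a-b)
def proj(c,p):
    q=c["R"].T@(np.array(p)-c["t"]); return c["fx"]*q[0]/q[2]+c["cx"],c["fy"]*q[1]/q[2]+c["cy"]
E
python3 - <<'E'
from h import *
for n in ("top","side","wrist"):
    c=cam(n); cv2.imwrite(f"pics/{n}0.png",c["color"]); print(n,c["fx"],c["cx"],c["cy"],c["t"].round(3),c["R"].round(3).tolist())
o=ctrl.get_obs(); print(o)
E
```

```text
pics
top 402.26563264657824 325.54186310393527 199.15213628070822 [0.415 0.132 1.18 ] [[0.025, -0.987, 0.157], [-1.0, -0.023, 0.013], [-0.009, -0.157, -0.987]]
side 394.7591913392041 318.31124949720163 213.60401528472616 [ 0.376 -0.752  0.74 ] [[0.966, -0.136, 0.221], [-0.259, -0.556, 0.79], [0.016, -0.82, -0.573]]
wrist 298.5703943411546 315.72551028801837 200.5921552729284 [ 0.237 -0.527  0.373] [[0.306, -0.92, -0.245], [-0.952, -0.296, -0.077], [-0.001, 0.257, -0.966]]
{'time_s': 0.15, 'q': array([-1.46729607e+00,  1.81393697e-01,  1.60777103e+00, -4.52036112e-06,
        1.35383989e+00, -2.06291136e-01]), 'dq': array([-0.00137138, -0.00274227, -0.00227943, -0.0003255 ,  0.00125329,
        0.00083382]), 'joint_efforts': array([ 1.71184634e-03, -4.45259893e+01, -3.51691568e+01, -2.29813313e-04,
        5.84394496e-03,  4.12632147e-06]), 'eef_pos': array([ 0.17527001, -0.54719196,  0.23858153]), 'eef_rot': array([-7.05159592e-04,  9.88027306e-01,  1.54277489e-01,  3.40641625e-05]), 'wrist_force': array([-0.17421798, -0.2574808 , -0.52634455]), 'torque': array([0.0053399 , 0.01003266, 0.05837199]), 'grasp_force': 0.0, 'opening': 1.0002838999192312}
```

View pics/top0.png

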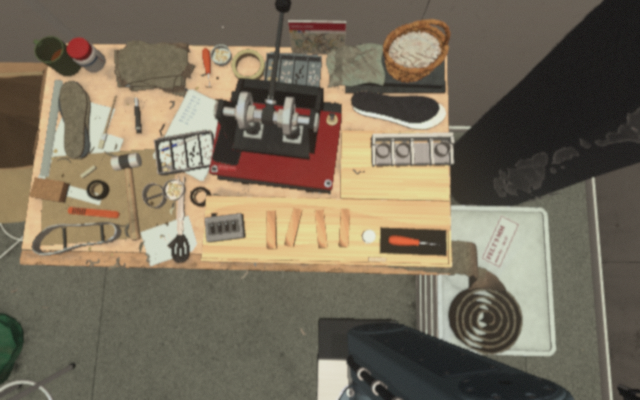

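View pics/side0.png

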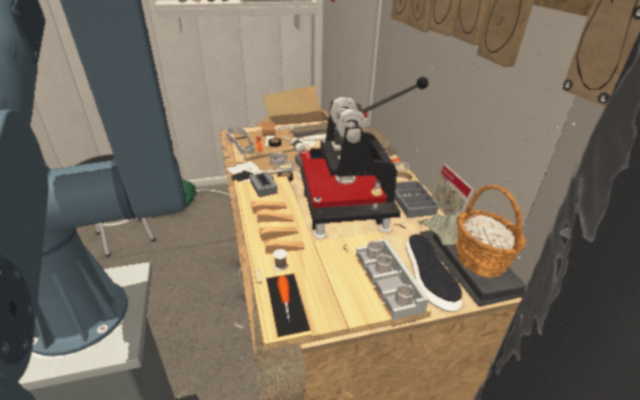

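The top view shows the rack at about (412,151), four wedges near (271/291/321/344, 228), the bank at (225,228), the awl on its mat at (412,241). The side view agrees. Now rough positions and enlarged crops.

```bash
python3 - <<'E'
from h import *
c=cam("top"); s=cam("side")
for n,p in dict(rack=(412,151),bank=(225,228),w1=(271,230),w2=(291,228),w3=(321,228),w4=(344,228),mat=(413,242)).items(): print(n,onz(c,*p,0.05).round(3))
a=c["color"][120:260,190:460]; b=s["color"][160:340,220:440]
a=cv2.resize(a,(800,415),interpolation=cv2.INTER_CUBIC)
cv2.imwrite("pics/c1.png",a); cv2.imwrite("pics/c2.png",cv2.resize(b,(733,600),interpolation=cv2.INTER_CUBIC))
E
```

```text
rack [ 0.742 -0.1    0.05 ]
bank [0.506 0.429 0.05 ]
w1 [0.503 0.299 0.05 ]
w2 [0.51  0.242 0.05 ]
w3 [0.512 0.158 0.05 ]
w4 [0.514 0.093 0.05 ]
mat [ 0.48 -0.1   0.05]
```

View pics/c1.png

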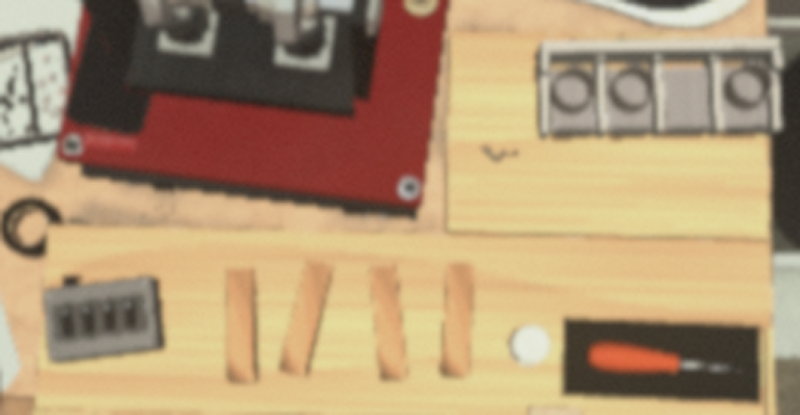

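View pics/c2.png

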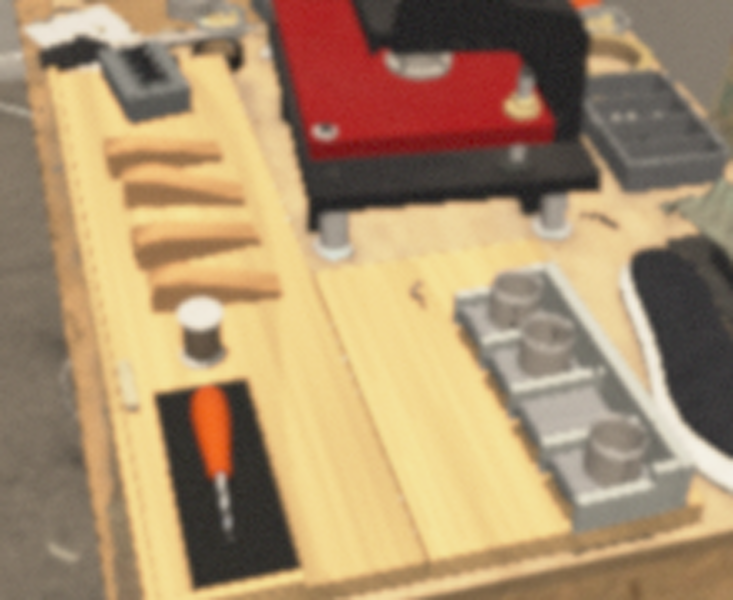

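Dies stand on tables 1, 2 and 4; table 3 is empty. All wedge noses point away from the robot. Moving the wrist over the wedges.

```bash
python3 -m pendant '[[0.1,0.28,0.03,0,0,-0.02],[0.1,0.28,0.03,0,0,-0.02],[0.1,0.28,0.03,0,0,-0.02],[0.1,0.28,0.03,0,0,-0.02],[0.1,0.28,0.03,0,0,-0.02],[0.1,0.28,0.03,0,0,-0.02],[0.1,0.28,0.03,0,0,-0.02],[0.1,0.28,0.03,0,0,-0.02],[0.1,0.28,0.03,0,0,-0.02],[0.1,0.28,0.03,0,0,-0.02]]' 1
python3 -m pendant '[[0.1,0.28,0,0,0,0],[0.1,0.28,0,0,0,0],[0.1,0.28,0,0,0,0],[0.05,0.1,0,0,0,0],[0,0,0,0,0,0],[0,0,0,0,0,0],[0,0,0,0,0,0],[0,0,0,0,0,0],[0,0,0,0,0,0],[0,0,0,0,0,0]]'
python3 - <<'E'
from h import *
c=cam("wrist"); np.savez("v1.npz",**{k:np.array(c[k]) for k in ("color","R","t","fx","fy","cx","cy")})
print(c["t"],c["R"]); cv2.imwrite("pics/w1.png",c["color"])
E
```

```text
time_s: 1.5
eef_pos: [0.3756, 0.0143, 0.2999]
eef_rot: [0.0, 1.0, -0.003, 0.001]
wrist_force: [1.4, -0.5, -0.1]
opening: 0.993
grasp_force: 0.0
time_s: 2.75
eef_pos: [0.4453, 0.2001, 0.2994]
eef_rot: [-0.0, 1.0, -0.002, 0.0]
wrist_force: [-0.1, -0.6, 0.4]
opening: 0.997
grasp_force: 0.0
[0.51049744 0.19992268 0.4335823 ] [[-4.11710930e-03 -9.66382030e-01 -2.57077463e-01]
 [-9.99991481e-01  4.05493244e-03  7.71986696e-04]
 [ 2.96397674e-04  2.57078451e-01 -9.66390491e-01]]
```

View pics/w1.png

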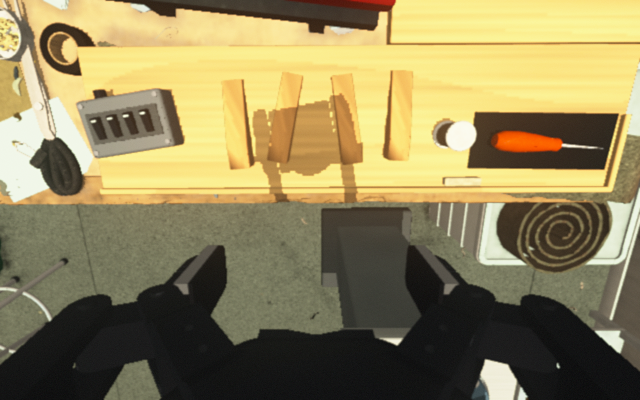

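The wrist view shows all four wedges (grip ends at about (238,165), (279,158), (350,160), (397,157)), the bank at (130,125), and the awl at (545,142). I'll take a second view and segment.

```bash

python3 -m pendant '[[0,-0.2,0,0,0,0],[0,-0.2,0,0,0,0],[0,0,0,0,0,0],[0,0,0,0,0,0],[0,0,0,0,0,0],[0,0,0,0,0,0],[0,0,0,0,0,0],[0,0,0,0,0,0],[0,0,0,0,0,0],[0,0,0,0,0,0]]'
cat >> h.py <<'E'
def save(c,f): np.savez(f,**{k:np.array(c[k]) for k in ("color","R","t","fx","fy","cx","cy")})
def load(f):
    z=np.load(f); return {k:z[k] if z[k].ndim else float(z[k]) for k in z.files}
E
python3 - <<'E'
from h import *
c=cam("wrist"); save(c,"v2.npz")
for f in ("v1.npz","v2.npz"):
    c=load(f); im=c["color"]
    h=cv2.cvtColor(im,cv2.COLOR_BGR2HSV)
    for p in ((235,120),(397,110),(200,120),(310,120),(430,90),(290,100)): print(p,h[p[1],p[0]],im[p[1],p[0]],end=' ')
    print()
    big=cv2.resize(im[55:195,60:640],None,fx=1.37,fy=2,interpolation=cv2.INTER_CUBIC)
    hh=cv2.cvtColor(big,cv2.COLOR_BGR2HSV)
    cv2.imwrite("pics/h_"+f+".png",np.vstack([big,cv2.cvtColor(cv2.convertScaleAbs(hh[:,:,0],alpha=8),cv2.COLOR_GRAY2BGR)]))
E
```

```text
time_s: 4.05
eef_pos: [0.4453, 0.1204, 0.2993]
eef_rot: [-0.0, 1.0, -0.002, 0.0]
wrist_force: [0.3, 0.7, -0.6]
opening: 0.999
grasp_force: 0.0
(235, 120) [ 21 142 251] [111 210 251] (397, 110) [ 25 129 252] [125 230 252] (200, 120) [ 26 110 252] [143 238 252] (310, 120) [ 18 153 207] [ 83 158 207] (430, 90) [ 24 126 251] [127 225 251] (290, 100) [ 20 149 250] [104 203 250] 
(235, 120) [ 23 131 229] [111 203 229] (397, 110) [ 26 109 252] [144 238 252] (200, 120) [ 28  96 252] [157 246 252] (310, 120) [ 18 149 207] [ 86 158 207] (430, 90) [ 25 114 252] [139 235 252] (290, 100) [ 19 156 245] [ 95 189 245]
```

View pics/h_v2.npz.png

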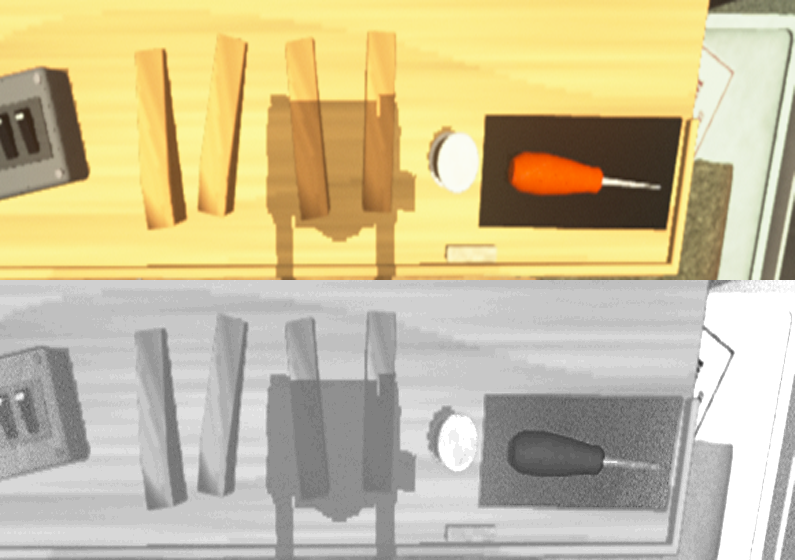

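The second view shows the awl flat on its mat (handle (555,172) in the crop), wedge grip ends at crop (167,225), (215,213), (314,217), (378,212). Now refine the rear and nose edges by gradient and triangulate.

```bash
cat > m.py <<'E'
from h import *
def edge(im,p,d,half=8):
    # strongest gradient along direction d (0: along u, 1: along v), averaged over +-2 px across
    g=cv2.GaussianBlur(im.astype(np.float32),(0,0),1.0); u,v=map(int,p)
    pr=(g[v-2:v+3,u-half:u+half+1].mean(0) if d==0 else g[v-half:v+half+1,u-2:u+3].mean(1))
    e=np.linalg.norm(np.diff(pr,axis=0),axis=1); i=int(e.argmax())
    k=e[max(i-1,0):i+2]; off=(k*np.arange(max(i-1,0),min(i+2,len(e)))).sum()/k.sum()+.5
    return (u-half+off) if d==0 else (v-half+off)
E
python3 - <<'E'
from m import *
A,B=load("v1.npz"),load("v2.npz")
cr=lambda x,y:(60+x/1.37,55+y/2)
# rear edge approx mid, left/right x approx 10px ahead of rear
v1={1:(240,168,228,250),2:(279,160,269,290),3:(350,162,340,362),4:(397,159,385,409)}
v2={1:(167,225,146,184),2:(215,214,199,234),3:(314,217,301,328),4:(378,212,363,391)}
for k in v1:
    P=[]
    for c,t in ((A,v1[k]),(B,None)):
        if t is None:
            x,y,l,r=v2[k]; t=(*cr(x,y),cr(l,0)[0],cr(r,0)[0])
        u,v,l,r=t; ve=edge(c["color"],(u,v),1)
        le=edge(c["color"],(l,ve-6),0,5); re=edge(c["color"],(r,ve-6),0,5)
        P.append(((le+re)/2,ve)); print(k,"px",np.round((le,re,ve),1),onz(c,(le+re)/2,ve,.056).round(4),"width",round(float(onz(c,re,ve,.056)[1]-onz(c,le,ve,.056)[1]),4))
    print(k,"tri",*[np.round(x,4) for x in tri(A,P[0],B,P[1])])
for n,p in (("nose1",(149,50)),("nose2",(231,37)),("nose3",(300,39)),("nose4",(381,32))): print(n,onz(B,*cr(*p),.032).round(3))
E
```

```text
1 px [228.5 248.6 168.6] [0.4526 0.2982 0.056 ] width -0.0255
1 px [165.6 195.5 168.6] [0.4528 0.2922 0.056 ] width -0.038
1 tri [0.448  0.3061 0.0256] 0.0002
2 px [266.6 289.8 162.4] [0.4602 0.2475 0.056 ] width -0.0293
2 px [203.7 230.5 162.5] [0.4604 0.2451 0.056 ] width -0.0339
2 tri [0.4587 0.249  0.0441] 0.0002
3 px [339.5 362.5 163.6] [0.4584 0.1553 0.056 ] width -0.029
3 px [278.6 300.5 168.6] [0.4523 0.1536 0.056 ] width -0.0279
3 tri [0.4544 0.1543 0.0498] 0.0062
4 px [382.5 408.8 160.4] [0.4621 0.099  0.056 ] width -0.0332
4 px [323.6 346.3 160.6] [0.4622 0.096  0.056 ] width -0.0288
4 tri [0.4602 0.095  0.0409] 0.0001
nose1 [0.561 0.305 0.032]
nose2 [0.568 0.229 0.032]
nose3 [0.567 0.166 0.032]
nose4 [0.571 0.092 0.032]
```

```bash

python3 -m pendant '[[0.08,-0.06,-0.15,0,0,-0.012],[0.08,-0.06,-0.2,0,0,-0.012],[0,0,-0.2,0,0,0],[0,0,-0.2,0,0,0],[0,0,-0.2,0,0,0],[0,0,-0.15,0,0,0],[0,0,-0.1,0,0,0],[0,0,-0.1,0,0,0],[0,0,0,0,0,0],[0,0,0,0,0,0]]' 0.18
python3 -m pendant '[[0,0,0,0,0,0],[0,0,0,0,0,0],[0,0,0,0,0,0],[0,0,0,0,0,0],[0,0,0,0,0,0],[0,0,0,0,0,0],[0,0,0,0,0,0],[0,0,0,0,0,0],[0,0,0,0,0,0],[0,0,0,0,0,0]]' -1
```

```text
time_s: 5.35
eef_pos: [0.4779, 0.0963, 0.0399]
eef_rot: [0.0, 1.0, -0.021, 0.0]
wrist_force: [0.1, 0.1, 0.1]
opening: 0.591
grasp_force: 0.0
time_s: 6.6
eef_pos: [0.4784, 0.0963, 0.0405]
eef_rot: [0.0, 1.0, -0.021, 0.001]
wrist_force: [-0.8, -0.2, 5.3]
opening: 0.294
grasp_force: 59.9
```

```bash

python3 -m pendant '[[0,0,0.15,0,0,0.01],[0,0,0.25,0,0,0.01],[0,-0.05,0.25,0,0,0],[0.1,-0.15,0.2,0,0,0],[0.1,-0.15,0.2,0,0,0],[0.15,-0.15,0.15,0,0,0],[0.15,-0.15,0.1,0,0,0],[0.15,-0.1,0,0,0,0],[0.06,0,0,0,0,0],[0,0,0,0,0,0]]'
python3 -m pendant '[[0,0,0,0,0,0],[0,0,0,0,0,0],[0,0,0,0,0,0],[0,0,0,0,0,0],[0,0,0,0,0,0],[0,0,0,0,0,0],[0,0,0,0,0,0],[0,0,0,0,0,0],[0,0,0,0,0,0],[0,0,0,0,0,0]]'
python3 -c "
from h import *
save(cam('wrist'),'r1.npz')"
python3 -m pendant '[[0,-0.2,0,0,0,0],[0,-0.2,0,0,0,0],[0,0,0,0,0,0],[0,0,0,0,0,0],[0,0,0,0,0,0],[0,0,0,0,0,0],[0,0,0,0,0,0],[0,0,0,0,0,0],[0,0,0,0,0,0],[0,0,0,0,0,0]]'
python3 - <<'E'
from h import *
save(cam("wrist"),"r2.npz")
a=load("r1.npz")["color"][0:200,60:600]; b=load("r2.npz")["color"][0:200,60:600]
cv2.imwrite("pics/r12.png",cv2.resize(np.vstack([a,b]),(800,592),interpolation=cv2.INTER_CUBIC))
E
```

```text
time_s: 7.85
eef_pos: [0.6191, -0.0531, 0.2985]
eef_rot: [-0.0, 1.0, -0.005, -0.001]
wrist_force: [-0.6, 0.3, -1.0]
opening: 0.292
grasp_force: 59.1
time_s: 9.1
eef_pos: [0.6193, -0.0536, 0.2993]
eef_rot: [0.0, 1.0, -0.005, -0.0]
wrist_force: [1.0, -0.2, -1.0]
opening: 0.292
grasp_force: 59.1
time_s: 10.4
eef_pos: [0.6193, -0.1337, 0.2993]
eef_rot: [-0.0, 1.0, -0.005, -0.0]
wrist_force: [-0.4, 0.4, -1.5]
opening: 0.294
grasp_force: 59.1
```

View pics/r12.png

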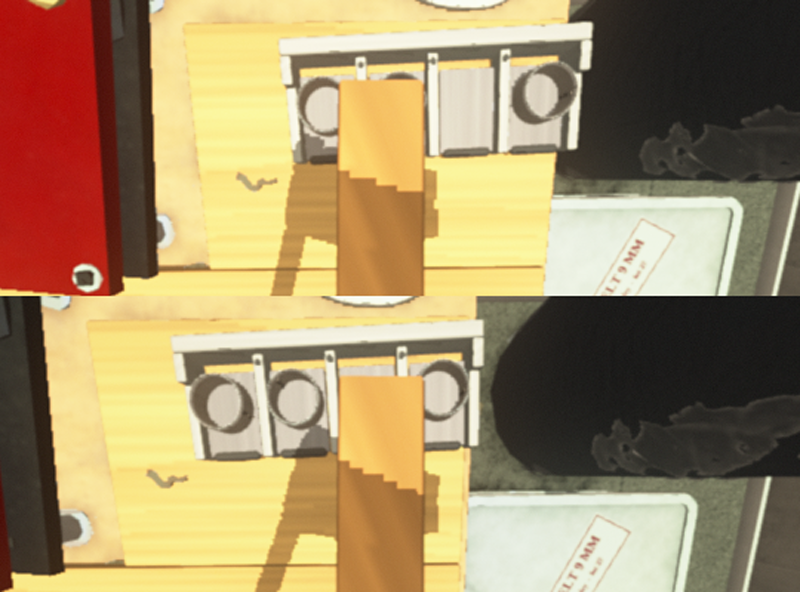

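The wrist pictures show the rack: back wall top from (280,40) to (592,23) in the upper crop, divider fronts from (298,160) to (575,148); dies on 1, 2, 4; the held wedge hides a strip. Computing the rack pose.

```bash
python3 - <<'E'
from m import *
A,B=load("r1.npz"),load("r2.npz"); s=540/800; s2=400/592
f1=lambda x,y:(60+x*s,y*s2); f2=lambda x,y:(60+x*s,(y-296)*s2)
def ref(c,p,du,dv):  # corner: refine v just inside (du), u just inside (dv)
    u,v=p; ve=edge(c["color"],(u+du,v),1,5); ue=edge(c["color"],(u,v+dv),0,5); return ue,ve
W=[]
for n,p1,p2,du,dv,z in (("wallBL",(280,40),(173,339),8,4,.07),("wallBR",(592,23),(483,321),-8,4,.07)):
    a=ref(A,f1(*p1),du,dv); b=ref(B,f2(*p2),du,dv)
    pa,pb=onz(A,*a,z),onz(B,*b,z); print(n,np.round(a,1),np.round(b,1),pa.round(4),pb.round(4),[np.round(x,4) for x in tri(A,a,B,b)]); W.append((pa+pb)/2)
w=W[0]-W[1]; yaw=np.arctan2(-w[0],w[1]); Rz=np.array([[np.cos(yaw),-np.sin(yaw)],[np.sin(yaw),np.cos(yaw)]])
o=(W[0]+W[1])[:2]/2-Rz@[.044,0]
print("len",np.linalg.norm(w),"yaw",yaw,"deg",np.degrees(yaw),"origin",o)
print("divider fronts at z=.056, rack frame:")
for c,p,ff in ((A,(298,160),f1),(A,(575,148),f1),(B,(198,458),f2),(B,(264,455),f2),(B,(473,443),f2)):
    print((Rz.T@(onz(c,*ff(*p),.056)[:2]-o)).round(4))
for i,y in enumerate((.084,.028,-.028,-.084)): print(i+1,"grip final",(o+Rz@[-.0696,y]).round(4),"start",(o+Rz@[-.135,y]).round(4))
E
```

```text
wallBL [247.7  25.5] [175.5  25.6] [0.7859 0.0188 0.07  ] [0.7865 0.0174 0.07  ] [array([0.788 , 0.0201, 0.0635]), np.float64(0.0006)]
wallBR [459.5  14.5] [385.6  15.6] [ 0.7942 -0.2108  0.07  ] [ 0.794 -0.211  0.07 ] [array([ 0.7945, -0.2113,  0.0689]), np.float64(0.0002)]
len 0.22917474379854602 yaw 0.0344340716036454 deg 1.9729269743401558 origin [ 0.74620854 -0.09790833]
divider fronts at z=.056, rack frame:
[-0.0421  0.1109]
[-0.0428 -0.1143]
[-0.0428  0.1126]
[-0.0428  0.0585]
[-0.0411 -0.1116]
1 grip final [ 0.6738 -0.0164] start [ 0.6084 -0.0186]
2 grip final [ 0.6757 -0.0723] start [ 0.6103 -0.0746]
3 grip final [ 0.6776 -0.1283] start [ 0.6123 -0.1305]
4 grip final [ 0.6795 -0.1843] start [ 0.6142 -0.1865]
```

```bash

python3 - <<'E'
from m import *
B=load("r2.npz"); v=edge(B["color"],(316,54),1,6); print("nose ahead of TCP",onz(B,316,v,.2913)-[.6193,-.1337,0])
A=load("r1.npz"); s=540/800; s2=400/592
for c,x,y in ((A,296,160),(A,574,148),(B,198,162),(B,264,159),(B,473,147)):
    u=60+x*s; ve=edge(c["color"],(u,y*s2),1,6); print(y*s2,round(ve,1),onz(c,u,ve,.056).round(4))
E
python3 -m pendant '[[-0.03,0.14,-0.1,0,0,0.01],[-0.03,0.14,-0.2,0,0,0.01],[-0.03,0.14,-0.25,0,0,0.009],[-0.03,0.15,-0.25,0,0,0],[0,0,-0.2,0,0,0],[0,0,-0.1,0,0,0],[0,0,-0.1,0,0,0],[0,0,0,0,0,0],[0,0,0,0,0,0],[0,0,0,0,0,0]]'
```

```text
nose ahead of TCP [ 0.09360066 -0.00099024  0.2913    ]
108.1081081081081 109.5 [0.6987 0.0132 0.056 ]
100.0 100.4 [ 0.7069 -0.2128  0.056 ]
109.45945945945945 109.5 [0.6995 0.0132 0.056 ]
107.43243243243244 106.6 [ 0.7024 -0.041   0.056 ]
99.32432432432432 100.6 [ 0.7076 -0.2109  0.056 ]
time_s: 11.7
eef_pos: [0.5964, -0.0201, 0.0607]
eef_rot: [0.0, 1.0, 0.017, 0.001]
wrist_force: [-0.1, -1.0, -0.8]
opening: 0.292
grasp_force: 59.2
```

```bash

python3 -m pendant '[[0,0,-0.05,0,0,0],[0,0,-0.044,0,0,0],[0,0,0,0,0,0],[0.04,0.0015,0,0,0,0],[0.04,0.0015,0,0,0,0],[0.04,0.0015,0,0,0,0],[0.04,0.0015,0,0,0,0],[0.04,0.0015,0,0,0,0],[0,0,-0.005,0,0,0],[0,0,-0.005,0,0,0]]'
python3 -m pendant '[[0.02,0.0007,0,0,0,0],[0.02,0.0007,0,0,0,0],[0.02,0.0007,0,0,0,0],[0.02,0.0007,0,0,0,0],[0,0,0,0,0,0],[0,0,0,0,0,0],[0,0,0,0,0,0],[0,0,0,0,0,0],[0,0,0,0,0,0],[0,0,0,0,0,0]]'
python3 -m pendant '[[0.02,0.0007,0,0,0,0],[0.02,0.0007,0,0,0,0],[0.02,0.0007,0,0,0,0],[0.02,0.0007,0,0,0,0],[0.01,0,0,0,0,0],[0,0,0,0,0,0],[0,0,0,0,0,0],[0,0,0,0,0,0],[0,0,0,0,0,0],[0,0,0,0,0,0]]'
```

```text
time_s: 12.95
eef_pos: [0.636, -0.0181, 0.0401]
eef_rot: [0.0, 1.0, 0.018, 0.0]
wrist_force: [-6.7, 2.0, 15.1]
opening: 0.294
grasp_force: 62.0
time_s: 14.2
eef_pos: [0.6495, -0.0176, 0.0401]
eef_rot: [0.0, 1.0, 0.018, -0.002]
wrist_force: [-12.9, -0.7, 16.9]
opening: 0.292
grasp_force: 62.5
time_s: 15.45
eef_pos: [0.6674, -0.0171, 0.0401]
eef_rot: [0.0, 1.0, 0.018, -0.002]
wrist_force: [-15.9, 0.3, 17.4]
opening: 0.295
grasp_force: 62.4
```

```bash

python3 -m pendant '[[0,0,0,0,0,0],[0,0,0,0,0,0],[0,0,0,0,0,0],[0,0,0,0,0,0],[0,0,0.1,0,0,0],[-0.05,0,0.2,0,0,0],[-0.1,-0.1,0.1,0,0,0],[-0.1,-0.1,0,0,0,0],[-0.1,-0.1,0,0,0,0],[0,-0.1,0,0,0,0]]' 0.25
python3 -m pendant '[[0,0,0,0,-0.1,0],[0,0,0,0,-0.1,0],[0,0,0,0,-0.1,0],[0,0,0,0,-0.1,0],[0,0,0,0,-0.1,0],[0,0,0,0,-0.1,0],[0,0,0,0,-0.1,0],[0,0,0,0,-0.1,0],[0,0,0,0,0,0],[0,0,0,0,0,0]]'
python3 - <<'E'
from h import *
c=cam("wrist"); save(c,"t1.npz"); print(c["t"],c["R"][:,2]); cv2.imwrite("pics/t1.png",c["color"][:, :])
E
```

```text
time_s: 16.7
eef_pos: [0.599, -0.0977, 0.12]
eef_rot: [0.0, 1.0, 0.017, 0.001]
wrist_force: [-0.1, 0.1, -0.3]
opening: 0.624
grasp_force: 0.0
time_s: 17.95
eef_pos: [0.604, -0.0743, 0.1141]
eef_rot: [-0.03, 0.896, 0.035, 0.441]
wrist_force: [-0.2, -0.3, 0.4]
opening: 0.627
grasp_force: 0.0
[ 0.53760809 -0.0831388   0.24719421] [ 0.60539672  0.07210226 -0.79265129]
```

View pics/t1.png

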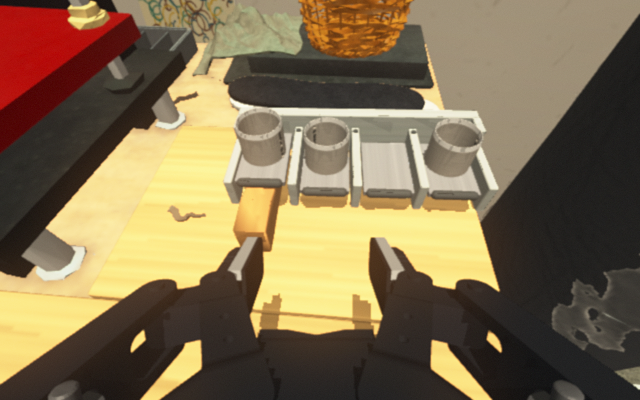

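The tilted view shows wedge 1 under table 1 (grip block at (257,220)), table 1 raised, dies upright. Zooming on the fronts.

```bash
python3 - <<'E'
from h import *
c=load("t1.npz"); cv2.imwrite("pics/t1z.png",cv2.resize(c["color"][100:250,220:500],(800,429),interpolation=cv2.INTER_CUBIC))
E
```

```text
(no output)
```

View pics/t1z.png

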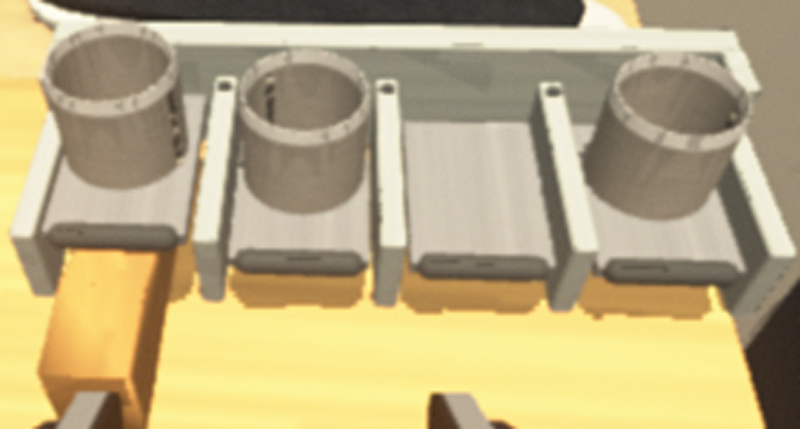

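Zoom: divider front top edges at crop (25,238), (208,240), (392,246), (573,250), (778,255); plate front edges: table 1 at about y=226, tables 2, 3, 4 (down) at about 251, 256, 261.

```bash
cat > hgt.py <<'E'
from m import *
from scipy.optimize import brentq
yaw=.0344; Rz=np.array([[np.cos(yaw),-np.sin(yaw)],[np.sin(yaw),np.cos(yaw)]])
def vedge(c,u,v,h=4):  # first strong brightness drop along v near (u,v)
    g=cv2.GaussianBlur(cv2.cvtColor(c["color"],cv2.COLOR_BGR2GRAY).astype(np.float32),(0,0),.8)
    u,v=int(round(u)),int(round(v)); p=g[v-h:v+h+1,u-6:u+7].mean(1); d=-np.diff(p); i=int(d.argmax())
    j=np.arange(max(i-1,0),min(i+2,len(d))); return v-h+(d[j]*j).sum()/d[j].sum()+.5
E
python3 - <<'E'
from hgt import *
c=load("t1.npz"); k=280/800; f=lambda x,y:(220+x*k,100+y*k)
o=np.array([.7462,-.0979])
print("tops of divider fronts:",[(Rz.T@(onz(c,*f(*p),.056)[:2]-o)).round(4).tolist() for p in ((25,238),(208,240),(392,246),(573,250),(778,255))])
print("bottoms:",[(Rz.T@(onz(c,*f(*p),.024)[:2]-o)).round(4).tolist() for p in ((44,293),(212,298),(386,304),(563,308))])
for t,p,z in ((1,(110,226),.053),(2,(300,251),.046),(3,(484,256),.046),(4,(668,261),.046)):
    u,v=f(*p); ve=vedge(c,u,v); print(t,v,ve,(Rz.T@(onz(c,u,ve,z)[:2]-o)).round(4))
# wedge: front top of grip block rear corner
for p in ((40,375),(133,375)): print("wedge rear top",(Rz.T@(onz(c,*f(*p),.056)[:2]-o)).round(4))
E
```

```text
tops of divider fronts: [[-0.0457, 0.1095], [-0.0445, 0.0547], [-0.0448, 0.0005], [-0.0444, -0.0517], [-0.0442, -0.1095]]
bottoms: [[-0.0422, 0.1121], [-0.042, 0.0563], [-0.0423, -0.0005], [-0.0416, -0.057]]
1 179.1 177.59559735427862 [-0.0357  0.0861]
2 187.85 186.66820774525064 [-0.038   0.0276]
3 189.6 188.52874856928884 [-0.038  -0.0285]
4 191.35 190.37400134754984 [-0.0381 -0.0834]
wedge rear top [-0.0929  0.0943]
wedge rear top [-0.0919  0.0696]
```

```bash
python3 - <<'E'
from hgt import *
c=load("t1.npz"); k=280/800; f=lambda x,y:(220+x*k,100+y*k)
o=np.array([.7462,-.0979])
for n,p,z in (("d3 back top",(386,81),.056),("d2 back",(226,78),.056),("d4 back",(549,84),.056),("wall front top",(480,50),.07),("wall back top",(480,33),.07)): print(n,(Rz.T@(onz(c,*f(*p),z)[:2]-o)).round(4))
u,v=f(110,226); ve=177.6
g=lambda z:(Rz.T@(onz(c,u,ve,z)[:2]-o))[0]+.0380
print("table1 top z",brentq(g,.03,.08))
E
```

```text
d3 back top [0.03   0.0004]
d2 back [0.03  0.056]
d4 back [ 0.0299 -0.0552]
wall front top [ 0.0293 -0.0294]
wall back top [ 0.0385 -0.0302]
table1 top z 0.05563610449909594
```

Divider length checks (75 mm), so the rack origin is at x≈0.738; table 1 stands at 55.6 mm (target 56), so the wedge model fits. A helper for deltas, then wedge 3.

```bash
cat > d.py <<'E'
import sys; from h import *
def delta(p,yawdeg):
    o=ctrl.get_obs(); y=np.radians(yawdeg)/2
    Rt=q2R([0,np.cos(y),np.sin(y),0]); Rc=q2R(o["eef_rot"])
    rv=R.from_matrix(Rt@Rc.T).as_rotvec()/(np.pi/2)
    print("units",((np.array(p)-o["eef_pos"])/.2).round(4),rv.round(4))
if __name__=="__main__": delta([float(x) for x in sys.argv[1:4]],float(sys.argv[4]))
E
python3 d.py .4748 .156 .15 6
```

```text
units [-0.6469  1.1512  0.1781] [-0.0694  0.5793  0.0153]
```

```bash

python3 -m pendant '[[-0.065,0.115,0.05,-0.0116,0.0966,0.0026],[-0.065,0.115,0.05,-0.0116,0.0966,0.0026],[-0.065,0.115,0.05,-0.0116,0.0966,0.0026],[-0.065,0.115,0.03,-0.0116,0.0966,0.0026],[-0.065,0.115,0,-0.0116,0.0966,0.0026],[-0.065,0.115,0,-0.0116,0.0966,0.0026],[-0.065,0.115,0,0,0,0],[-0.065,0.115,0,0,0,0],[-0.065,0.115,0,0,0,0],[-0.065,0.115,0,0,0,0]]' 0.25
python3 d.py .4748 .156 .0402 6
python3 - <<'E'
from h import *
c=cam("wrist"); save(c,"w3.npz"); cv2.imwrite("pics/w3.png",c["color"])
E
```

```text
time_s: 19.25
eef_pos: [0.5024, 0.1305, 0.1277]
eef_rot: [-0.049, 0.985, 0.055, 0.155]
wrist_force: [-0.2, 0.0, -0.3]
opening: 0.625
grasp_force: 0.0
units [-0.138   0.1276 -0.4373] [-0.0729  0.1942 -0.0041]
```

View pics/w3.png

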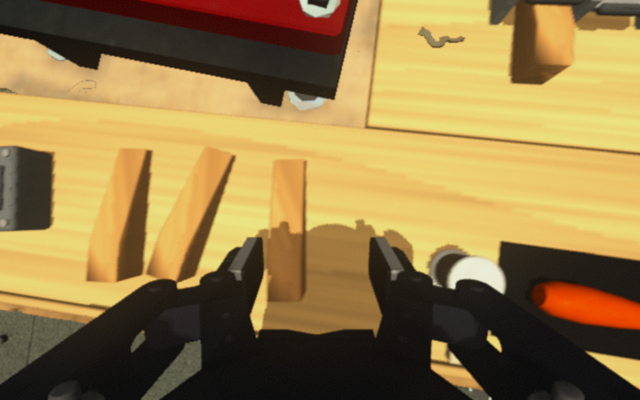

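The wrist image shows wedge 3 from nose (289,160) to rear (286,300) between the fingers. Straightening fully first.

```bash

python3 -m pendant '[[-0.035,0.032,0.028,-0.012,0.032,0],[-0.035,0.032,0.028,-0.012,0.032,0],[-0.035,0.032,0.028,-0.012,0.032,0],[-0.035,0.032,0.028,-0.012,0.032,0],[0,0,0,-0.012,0.032,0],[0,0,0,-0.012,0.032,0],[0,0,0,0,0,0],[0,0,0,0,0,0],[0,0,0,0,0,0],[0,0,0,0,0,0]]'
python3 d.py .4748 .156 .0405 6
python3 - <<'E'
from m import *
c=load("w3.npz")
for p in ((277,299),(296,299)):
    v=edge(c["color"],p,1,6); print(p,v,onz(c,p[0],v,.056).round(4))
for u in (267,305): 
    e=edge(c["color"],(u,290),0,6); print("side",e,onz(c,e,290,.056).round(4))
for p in ((273,160),(305,160)): print("nose",onz(c,*p,.032).round(4))
E
```

```text
time_s: 20.55
eef_pos: [0.4734, 0.1556, 0.1486]
eef_rot: [-0.002, 0.998, 0.055, 0.0]
wrist_force: [0.7, -0.3, 0.2]
opening: 0.62
grasp_force: 0.0
units [ 0.0071  0.0018 -0.5407] [-0.0029  0.0003 -0.004 ]
(277, 299) 301.50857642849917 [0.4572 0.1591 0.056 ]
(296, 299) 301.53322378848827 [0.4592 0.1453 0.056 ]
side 266.5776931530278 [0.4643 0.1679 0.056 ]
side 305.43833572186446 [0.4684 0.1395 0.056 ]
nose [0.5643 0.1819 0.032 ]
nose [0.5672 0.1552 0.032 ]
```

```bash

python3 -m pendant '[[0.005,-0.003,-0.14,0,0,0.01],[0,0,-0.14,0,0,0],[0,0,-0.14,0,0,0],[0,0,-0.08,0,0,0],[0,0,-0.04,0,0,0],[0,0,0,0,0,0],[0,0,0,0,0,0],[0,0,0,0,0,0],[0,0,0,0,0,0],[0,0,0,0,0,0]]'
python3 -m pendant '[[0,0,0,0,0,0],[0,0,0,0,0,0],[0,0,0,0,0,0],[0,0,0,0,0,0],[0,0,0,0,0,0],[0,0,0,0,0,0],[0,0,0,0,0,0],[0,0,0,0,0,0],[0,0,0,0,0,0],[0,0,0,0,0,0]]' -1
python3 -m pendant '[[0,0,0.2,0,0,0],[0,0,0.25,0,0,0],[0,0,0.1,0,0,0],[0,0,0,0,0,0],[0,0,0,0,0,0],[0,0,0,0,0,0],[0,0,0,0,0,0],[0,0,0,0,0,0],[0,0,0,0,0,0],[0,0,0,0,0,0]]'
python3 d.py .596 -.0761 .15 2
python3 - <<'E'
from m import *
c=cam("wrist"); o=ctrl.get_obs(); p=np.array(o["eef_pos"]); a=q2R(o["eef_rot"])[:,0]
n=p+.0945*a-[0,0,.0085]; u,v=proj(c,n); ve=edge(c["color"],(u,v),1,12); save(c,"n3.npz")
print("pred",u,v,"edge",ve,"nose ahead",(onz(c,u,ve,n[2])-p)@a)
E
```

```text
time_s: 21.8
eef_pos: [0.4747, 0.1552, 0.0408]
eef_rot: [-0.002, 0.998, 0.063, 0.0]
wrist_force: [-0.7, -0.2, -0.1]
opening: 0.625
grasp_force: 0.0
time_s: 23.05
eef_pos: [0.4747, 0.1552, 0.0407]
eef_rot: [-0.002, 0.998, 0.063, 0.0]
wrist_force: [-0.7, 0.1, 5.1]
opening: 0.293
grasp_force: 59.5
time_s: 24.3
eef_pos: [0.4745, 0.1552, 0.1506]
eef_rot: [-0.002, 0.998, 0.063, 0.0]
wrist_force: [-0.1, -0.2, -1.4]
opening: 0.289
grasp_force: 59.1
units [ 0.6074 -1.1565 -0.0028] [-0.003   0.0001 -0.0586]
pred 315.9136808865165 51.48620783861804 edge 53.64228028866411 nose ahead 0.09363311229017002
```

```bash

python3 -m pendant '[[0.0607,-0.1157,0,0,0,-0.006],[0.0607,-0.1157,0,0,0,-0.006],[0.0607,-0.1157,0,0,0,-0.006],[0.0607,-0.1157,0,0,0,-0.006],[0.0607,-0.1157,0,0,0,-0.006],[0.0607,-0.1157,0,0,0,-0.006],[0.0607,-0.1157,0,0,0,-0.006],[0.0607,-0.1157,0,0,0,-0.006],[0.0607,-0.1157,0,0,0,-0.006],[0.0607,-0.1157,0,0,0,-0.006]]'
python3 -m pendant '[[0,0,-0.15,0,0,0],[0,0,-0.15,0,0,0],[0,0,-0.14,0,0,0],[0,0,-0.07,0,0,0],[0,0,-0.03,0,0,0],[0,0,0,0,0,0],[0,0,0,0,0,0],[0,0,0,0,0,0],[0,0,0,0,0,0],[0,0,0,0,0,0]]'
python3 d.py .6693 -.0731 .042 2
```

```text
time_s: 25.6
eef_pos: [0.5967, -0.0777, 0.1505]
eef_rot: [-0.002, 1.0, 0.016, 0.0]
wrist_force: [0.6, 0.4, -2.4]
opening: 0.291
grasp_force: 59.2
time_s: 26.85
eef_pos: [0.596, -0.0762, 0.0428]
eef_rot: [-0.002, 1.0, 0.016, 0.0]
wrist_force: [0.6, 0.7, -0.3]
opening: 0.295
grasp_force: 59.1
units [ 0.3665  0.0155 -0.0039] [-0.0029  0.0005  0.0013]
```

```bash

python3 -m pendant '[[0.04,0.0015,0,0,0,0],[0.04,0.0015,0,0,0,0],[0.04,0.0015,0,0,0,0],[0.04,0.0015,0,0,0,0],[0.04,0.0015,0,0,0,0],[0,0,-0.005,0,0,0],[0,0,-0.005,0,0,0],[0,0,0,0,0,0],[0,0,0,0,0,0],[0,0,0,0,0,0]]'
python3 -m pendant '[[0.02,0.0009,0,0,0,0],[0.02,0.0009,0,0,0,0],[0.02,0.0009,0,0,0,0],[0.02,0.0009,0,0,0,0],[0.02,0.0009,0,0,0,0],[0.02,0.0009,0,0,0,0],[0.02,0.0009,0,0,0,0],[0.02,0.0009,0,0,0,0],[0.008,0,0,0,0,0],[0,0,0,0,0,0]]'
python3 d.py .6693 -.0731 .042 2
```

```text
time_s: 28.1
eef_pos: [0.6361, -0.0746, 0.0408]
eef_rot: [-0.002, 1.0, 0.016, 0.0]
wrist_force: [-0.8, 1.9, 1.9]
opening: 0.291
grasp_force: 59.4
time_s: 29.35
eef_pos: [0.6681, -0.0738, 0.0408]
eef_rot: [-0.002, 1.0, 0.016, -0.002]
wrist_force: [-8.6, -0.4, 6.9]
opening: 0.288
grasp_force: 60.2
units [0.0059 0.0035 0.0059] [-0.0026 -0.002   0.0014]
```

```bash

python3 -m pendant '[[0.008,0,0,0,0,0],[0,0,0,0,0,0],[0,0,0,0,0,0],[0,0,0,0,0,0],[0,0,0,0,0,0],[0,0,0,0,0,0],[0,0,0,0,0,0],[0,0,0,0,0,0],[0,0,0,0,0,0],[0,0,0,0,0,0]]'
python3 -m pendant '[[0,0,0,0,0,0],[0,0,0,0,0,0],[0,0,0,0,0,0],[0,0,0,0,0,0],[0,0,0.1,0,0,0],[0,0,0.2,0,0,0],[0,0,0.25,0,0,0],[-0.1,0.1,0,0,0,0],[-0.1,0.1,0,0,0,0],[-0.1,0.1,0,0,0,0]]' 0.25
python3 -m pendant '[[-0.066,0.129,0,0,0,-0.0133],[-0.066,0.129,0,0,0,-0.0133],[-0.066,0.129,0,0,0,-0.0133],[-0.066,0.129,0,0,0,-0.0133],[-0.066,0.129,0,0,0,-0.0133],[-0.066,0.129,0,0,0,-0.0133],[-0.066,0.129,0,0,0,-0.0133],[-0.066,0.129,0,0,0,-0.0133],[-0.066,0.129,0,0,0,-0.0133],[-0.066,0.129,0,0,0,-0.0133]]'
python3 -m pendant '[[0,0,0,0,0,0],[0,0,0,0,0,0],[0,0,0,0,0,0],[0,0,0,0,0,0],[0,0,0,0,0,0],[0,0,0,0,0,0],[0,0,0,0,0,0],[0,0,0,0,0,0],[0,0,0,0,0,0],[0,0,0,0,0,0]]'
python3 d.py .4765 .2455 .0408 -10
python3 - <<'E'
from h import *
c=cam("wrist"); save(c,"w2.npz"); cv2.imwrite("pics/w2.png",c["color"])
E
```

```text
time_s: 30.6
eef_pos: [0.6696, -0.0738, 0.0408]
eef_rot: [-0.002, 1.0, 0.016, -0.002]
wrist_force: [-8.5, 0.1, 6.6]
opening: 0.293
grasp_force: 60.2
time_s: 31.85
eef_pos: [0.611, -0.0128, 0.1525]
eef_rot: [-0.002, 1.0, 0.016, 0.001]
wrist_force: [-0.1, 1.4, 0.0]
opening: 0.625
grasp_force: 0.0
time_s: 33.1
eef_pos: [0.4792, 0.2458, 0.1524]
eef_rot: [-0.003, 0.996, -0.088, 0.002]
wrist_force: [-0.2, 0.4, 0.2]
opening: 0.622
grasp_force: 0.0
time_s: 34.35
eef_pos: [0.4791, 0.2448, 0.1506]
eef_rot: [-0.002, 0.996, -0.088, 0.0]
wrist_force: [-0.1, -0.6, 0.3]
opening: 0.627
grasp_force: 0.0
units [-0.013   0.0037 -0.5489] [-0.0028  0.0009  0.001 ]
```

View pics/w2.png

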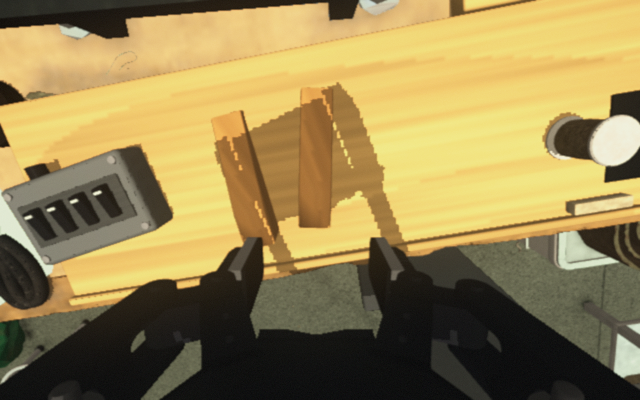

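Wedge 2 lies centred with its rear edge at (315,227), but the left finger would come near wedge 1's rear (265,238). I'll narrow the opening and shift a little right.

```bash
python3 - <<'E'
from m import *
c=load("w2.npz")
for u in (306,322):
    v=edge(c["color"],(u,227),1,6); print(v,onz(c,u,v,.056).round(4))
for u in (300,331): 
    e=edge(c["color"],(u,218),0,6); print("side",e,onz(c,e,218,.056).round(4))
for p in ((273,237),(244,238)): print("w1 rear corners",onz(c,*p,.056).round(4),onz(c,*p,.024).round(4))
E
```

```text
227.4178223027664 [0.4626 0.2562 0.056 ]
227.55039593659225 [0.4603 0.2434 0.056 ]
side 298.44222566693634 [0.4716 0.2607 0.056 ]
side 330.4055830264565 [0.4671 0.2354 0.056 ]
w1 rear corners [0.4591 0.2844 0.056 ] [0.4474 0.2916 0.024 ]
w1 rear corners [0.4624 0.308  0.056 ] [0.4511 0.3185 0.024 ]
```

```bash

python3 -m pendant '[[-0.013,-0.0105,0,0,0,0],[0,0,-0.1,0,0,0],[0,0,-0.14,0,0,0],[0,0,-0.14,0,0,0],[0,0,-0.1,0,0,0],[0,0,-0.05,0,0,0],[0,0,-0.018,0,0,0],[0,0,0,0,0,0],[0,0,0,0,0,0],[0,0,0,0,0,0]]' 0
python3 -m pendant '[[0,0,0,0,0,0],[0,0,0,0,0,0],[0,0,0,0,0,0],[0,0,0,0,0,0],[0,0,0,0,0,0],[0,0,0,0,0,0],[0,0,0,0,0,0],[0,0,0,0,0,0],[0,0,0,0,0,0],[0,0,0,0,0,0]]' -1
python3 -m pendant '[[0,0,0.2,0,0,0],[0,0,0.25,0,0,0],[0,0,0.1,0,0,0],[0,0,0,0,0,0],[0,0,0,0,0,0],[0,0,0,0,0,0],[0,0,0,0,0,0],[0,0,0,0,0,0],[0,0,0,0,0,0],[0,0,0,0,0,0]]'
python3 d.py .600 -.1882 .15 2
python3 - <<'E'
from m import *
c=cam("wrist"); o=ctrl.get_obs(); p=np.array(o["eef_pos"]); a=q2R(o["eef_rot"])[:,0]
n=p+.0945*a-[0,0,.0085]; u,v=proj(c,n); ve=edge(c["color"],(u,v),1,12); save(c,"n2.npz")
print("pred",u,v,"edge",ve,"nose ahead",(onz(c,u,ve,n[2])-p)@a)
E
```

```text
time_s: 35.65
eef_pos: [0.477, 0.2428, 0.0416]
eef_rot: [-0.002, 0.996, -0.088, 0.001]
wrist_force: [0.7, 0.2, -0.8]
opening: 0.504
grasp_force: 0.0
time_s: 36.9
eef_pos: [0.4771, 0.2429, 0.0416]
eef_rot: [-0.003, 0.996, -0.088, 0.001]
wrist_force: [-0.2, 1.0, 5.8]
opening: 0.289
grasp_force: 59.3
time_s: 38.15
eef_pos: [0.4765, 0.2427, 0.151]
eef_rot: [-0.002, 0.996, -0.088, 0.001]
wrist_force: [0.4, 0.1, -0.8]
opening: 0.292
grasp_force: 58.8
units [ 0.6173 -2.1543 -0.0049] [-0.0029  0.0006  0.1344]
pred 316.15248677043235 51.6230840535365 edge 54.64289637308713 nose ahead 0.0932874179293278
```

```bash

python3 -m pendant '[[0.052,-0.18,0,0,0,0.0112],[0.052,-0.18,0,0,0,0.0112],[0.052,-0.18,0,0,0,0.0112],[0.052,-0.18,0,0,0,0.0112],[0.052,-0.18,0,0,0,0.0112],[0.052,-0.18,0,0,0,0.0112],[0.052,-0.18,0,0,0,0.0112],[0.052,-0.18,0,0,0,0.0112],[0.052,-0.18,0,0,0,0.0112],[0.052,-0.18,0,0,0,0.0112]]'
python3 -m pendant '[[0.049,-0.177,0,0,0,0.011],[0.048,-0.177,0,0,0,0.011],[0,0,0,0,0,0],[0,0,-0.1,0,0,0],[0,0,-0.14,0,0,0],[0,0,-0.14,0,0,0],[0,0,-0.1,0,0,0],[0,0,-0.05,0,0,0],[0,0,0,0,0,0],[0,0,0,0,0,0]]'
python3 d.py .6736 -.1856 .0416 2
```

```text
time_s: 39.45
eef_pos: [0.5808, -0.1186, 0.151]
eef_rot: [-0.002, 1.0, 0.0, 0.0]
wrist_force: [-0.5, -1.0, -1.1]
opening: 0.292
grasp_force: 58.8
time_s: 40.7
eef_pos: [0.6007, -0.1885, 0.0461]
eef_rot: [-0.002, 1.0, 0.017, 0.001]
wrist_force: [0.1, -0.5, 0.6]
opening: 0.294
grasp_force: 58.9
units [ 0.3644  0.0145 -0.0223] [-0.0024  0.0014  0.0003]
```

```bash

python3 -m pendant '[[0,0,-0.014,0,0,0],[0,0,0,0,0,0],[0.04,0.0015,0,0,0,0],[0.04,0.0015,0,0,0,0],[0.04,0.0015,0,0,0,0],[0.04,0.0015,0,0,0,0],[0.04,0.0015,0,0,0,0],[0,0,-0.004,0,0,0],[0,0,-0.004,0,0,0],[0,0,0,0,0,0]]'
python3 -m pendant '[[0.02,0.0009,0,0,0,0],[0.02,0.0009,0,0,0,0],[0.02,0.0009,0,0,0,0],[0.02,0.0009,0,0,0,0],[0.02,0.0009,0,0,0,0],[0.02,0.0009,0,0,0,0],[0.02,0.0009,0,0,0,0],[0.02,0.0009,0,0,0,0],[0.007,0,0,0,0,0],[0,0,0,0,0,0]]'
python3 d.py .6736 -.1851 .0416 2
```

```text
time_s: 41.95
eef_pos: [0.641, -0.1866, 0.0417]
eef_rot: [-0.002, 1.0, 0.017, 0.002]
wrist_force: [2.7, 2.7, 4.6]
opening: 0.291
grasp_force: 59.6
time_s: 43.2
eef_pos: [0.6705, -0.1863, 0.0417]
eef_rot: [-0.002, 1.0, 0.017, -0.003]
wrist_force: [-14.8, -0.0, 15.4]
opening: 0.292
grasp_force: 60.9
units [ 0.0153  0.0058 -0.0004] [-0.0026 -0.0037  0.0005]
```

```bash

python3 -m pendant '[[0.008,0.0005,0,0,0,0],[0.006,0,0,0,0,0],[0,0,0,0,0,0],[0,0,0,0,0,0],[0,0,0,0,0,0],[0,0,0,0,0,0],[0,0,0,0,0,0],[0,0,0,0,0,0],[0,0,0,0,0,0],[0,0,0,0,0,0]]'
python3 -m pendant '[[0,0,0,0,0,0],[0,0,0,0,0,0],[0,0,0,0,0,0],[0,0,0,0,0,0],[0,0,0.1,0,0,0],[0,0,0.2,0,0,0],[-0.05,0,0.1,0,0,0],[-0.1,0.1,0,0,0,0],[-0.1,0.1,0,0,0,0],[-0.1,0.1,0,0,0,0]]' 0.25
python3 -m pendant '[[0,0.05,0,0,-0.1,0],[0,0.05,0,0,-0.1,0],[0,0,0,0,-0.1,0],[0,0,0,0,-0.1,0],[0,0,0,0,-0.1,0],[0,0,0,0,-0.1,0],[0,0,0,0,0,0],[0,0,0,0,0,0],[0,0,0,0,0,0],[0,0,0,0,0,0]]'
python3 - <<'E'
from h import *
c=cam("wrist"); save(c,"t2.npz"); print(c["t"],c["R"][:,2]); o=np.array([.738,-.0979])
p=[proj(c,[.71,y,.056]) for y in (.02,-.22)]; print(p)
x0,x1=int(p[0][0])-5,int(p[1][0])+15; y0=int(min(p[0][1],p[1][1]))-80
w=x1-x0; h=int(w*.6); cr=c["color"][y0:y0+h,x0:x1]; print(x0,y0,w,h)
cv2.imwrite("pics/t2z.png",cv2.resize(cr,(800,int(800*cr.shape[0]/w)),interpolation=cv2.INTER_CUBIC))
E
```

```text
time_s: 44.45
eef_pos: [0.6732, -0.1862, 0.0416]
eef_rot: [-0.002, 1.0, 0.017, -0.003]
wrist_force: [-14.8, 0.1, 15.3]
opening: 0.289
grasp_force: 60.9
time_s: 45.7
eef_pos: [0.6061, -0.1248, 0.1224]
eef_rot: [-0.002, 1.0, 0.017, 0.001]
wrist_force: [-0.1, 0.4, -0.2]
opening: 0.624
grasp_force: 0.0
time_s: 46.95
eef_pos: [0.6104, -0.0931, 0.1199]
eef_rot: [-0.015, 0.927, 0.028, 0.373]
wrist_force: [-0.3, -0.4, -0.2]
opening: 0.624
grasp_force: 0.0
[ 0.56432518 -0.09691408  0.26159641] [ 0.48263359  0.0366405  -0.87505559]
[(np.float64(191.31139013541787), np.float64(160.92420165821258)), (np.float64(477.9071044228257), np.float64(174.62583984394738))]
186 80 306 183
```

View pics/t2z.png

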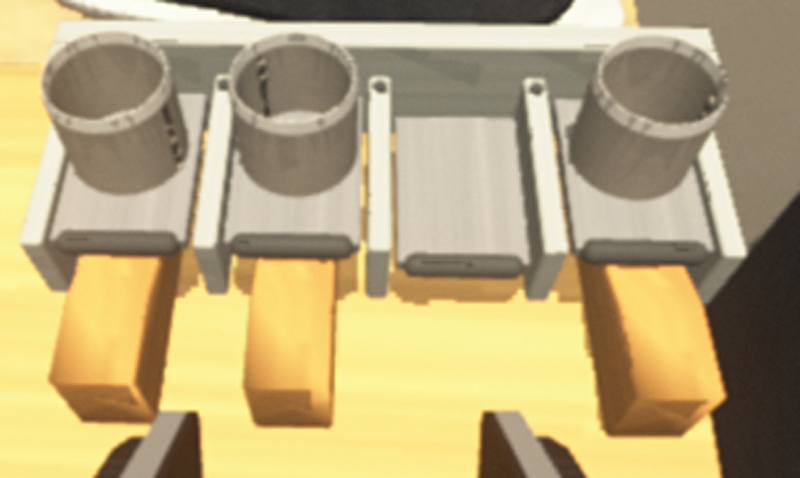

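All three wedges sit under tables 1, 2, 4 with dies upright; plate front edges at crop about (115,233), (292,236), (462,256; down), (640,243). Computing heights.

```bash
python3 - <<'E'
from hgt import *
c=load("t2.npz"); k=306/800; f=lambda x,y:(186+x*k,80+y*k)
o=np.array([.738,-.0979])
u3,v3=f(462,256); e3=vedge(c,u3,v3); x3=(Rz.T@(onz(c,u3,e3,.046)[:2]-o))[0]; print("x3",x3,v3,e3)
for t,p in ((1,(115,233)),(2,(292,236)),(4,(640,243))):
    u,v=f(*p); ve=vedge(c,u,v); z=brentq(lambda z:(Rz.T@(onz(c,u,ve,z)[:2]-o))[0]-x3,.03,.08)
    zs=brentq(lambda z:(Rz.T@(onz(c,u,ve+.3,z)[:2]-o))[0]-x3,.03,.08)
    print(t,round(v,1),round(ve,2),"top z",round(z,4),"per .3px",round(z-zs,4))
for n,ps in (("w1",((50,385),(133,388))),("w2",((245,390),(333,390))),("w4",((632,397),(723,400)))):
    print(n,"rear top",[(Rz.T@(onz(c,*f(*p),.056)[:2]-o)).round(4).tolist() for p in ps])
print("div fronts",[(Rz.T@(onz(c,*f(*p),.056)[:2]-o)).round(4).tolist() for p in ((32,245),(206,248),(379,249),(544,251),(735,254))])
E
```

```text
x3 -0.02975776694037846 177.92000000000002 176.61517863447594
1 169.1 167.63 top z 0.0556 per .3px 0.0004
2 170.3 168.68 top z 0.056 per .3px 0.0004
4 172.9 171.42 top z 0.0558 per .3px 0.0004
w1 rear top [[-0.0849, 0.0942], [-0.0852, 0.0701]]
w2 rear top [[-0.085, 0.0379], [-0.0844, 0.0127]]
w4 rear top [[-0.0843, -0.0722], [-0.0846, -0.0977]]
div fronts [[-0.0368, 0.11], [-0.0366, 0.0545], [-0.0357, -0.0002], [-0.0352, -0.0521], [-0.0349, -0.1117]]
```

Rises are 9.6–10 mm with wedge rears at the nominal position: tables done. Now straighten the tool and turn it across the awl.

```bash
python3 d.py .5 -.1 .25 2
```

```text
units [-0.5511 -0.0348  0.6514] [-0.0282  0.4864 -0.0148]
```

```bash

python3 -m pendant '[[-0.06,-0.005,0.09,-0.004,0.061,-0.002],[-0.06,-0.005,0.09,-0.004,0.061,-0.002],[-0.06,-0.005,0.09,-0.004,0.061,-0.002],[-0.06,-0.005,0.09,-0.004,0.061,-0.002],[-0.06,-0.005,0.09,-0.004,0.061,-0.002],[-0.06,-0.005,0.09,-0.004,0.061,-0.002],[-0.06,-0.005,0.09,-0.004,0.061,-0.002],[-0.06,0,0.02,-0.004,0.061,-0.002],[-0.06,0,0,0,0,0],[0,0,0,0,0,0]]' 0.3
python3 -m pendant '[[0,0,0,0,0,0.1],[0,0,0,0,0,0.1],[0,0,0,0,0,0.1],[0,0,0,0,0,0.1],[0,0,0,0,0,0.1],[0,0,0,0,0,0.1],[0,0,0,0,0,0.1],[0,0,0,0,0,0.1],[0,0,0,0,0,0.1],[0,0,0,0,0,0.08]]'
python3 d.py .48 -.1 .25 90
python3 - <<'E'
from h import *
c=cam("wrist"); save(c,"a1.npz"); cv2.imwrite("pics/a1.png",c["color"])
im=c["color"]; h=cv2.cvtColor(im,cv2.COLOR_BGR2HSV)
m=cv2.inRange(h,(2,190,120),(14,255,255)); n,l,s,ce=cv2.connectedComponentsWithStats(m); i=s[1:,4].argmax()+1; print(s[i],ce[i])
E
```

```text
time_s: 48.25
eef_pos: [0.506, -0.0967, 0.2426]
eef_rot: [-0.003, 1.0, 0.019, 0.016]
wrist_force: [-0.9, -0.3, 0.6]
opening: 0.649
grasp_force: 0.0
time_s: 49.5
eef_pos: [0.5065, -0.097, 0.2429]
eef_rot: [-0.013, 0.703, 0.711, 0.01]
wrist_force: [-0.6, 0.3, 0.1]
opening: 0.65
grasp_force: 0.0
units [-0.1326 -0.0148  0.0357] [-0.0207 -0.0024 -0.0065]
[ 285  126   24   76 1448] [295.55248619 160.41505525]
```

View pics/a1.png

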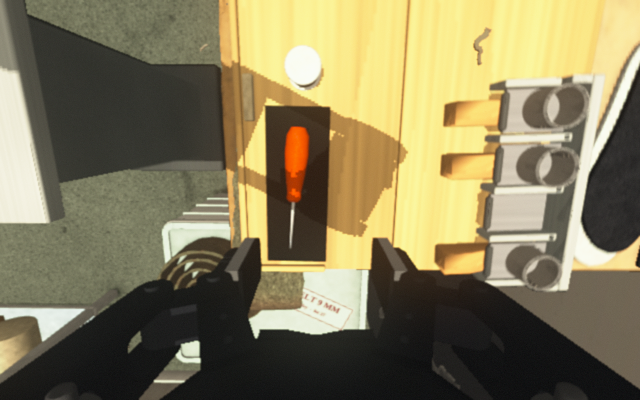

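The view shows the awl on its mat: handle from (297,126) to (294,202), tip about (291,247); wedges under tables 1, 2, 4.

```bash
python3 - <<'E'
from m import *
def handle(c):
    h=cv2.cvtColor(c["color"],cv2.COLOR_BGR2HSV); m=cv2.inRange(h,(2,170,90),(14,255,255))
    n,l,s,ce=cv2.connectedComponentsWithStats(m); i=s[1:,4].argmax()+1
    p=np.argwhere(l==i)[:,::-1].astype(np.float32); return p
c=load("a1.npz"); b=load("v2.npz")
P=handle(c); Q=handle(b)
out=[]
for n,cc,X,d in (("a1",c,P,1),("v2",b,Q,0)):
    # handle ends: rear (min) and front (max) along axis d
    lo,hi=X[:,d].min(),X[:,d].max(); f=lambda e,s:X[np.abs(X[:,d]-e)<4].mean(0)
    r=f(lo,1); t=f(hi,1); r[d]=lo; t[d]=hi+1; cen=X.mean(0); out.append((r,t,cen))
    print(n,r,t,[onz(cc,*q,.0405).round(4) for q in (r,t,cen)])
for i,n in enumerate(("rear","front","cen")): print(n,[np.round(x,4) for x in tri(c,out[0][i],b,out[1][i])])
for v in (240,244,247,249): print("tip row",v,onz(c,291,v,.0405).round(4))
g=cv2.cvtColor(c["color"],cv2.COLOR_BGR2GRAY)
for v in range(206,254,4): print(v,[int(x) for x in g[v,284:300]])
E
```

```text
a1 [297.2381 126.    ] [293.54053 203.     ] [array([ 0.4851, -0.031 ,  0.0405]), array([ 0.4805, -0.1182,  0.0405]), array([ 0.4831, -0.0688,  0.0405])]
v2 [431.     140.9375] [501.      143.65625] [array([ 0.4852, -0.0289,  0.0405]), array([ 0.4814, -0.12  ,  0.0405]), array([ 0.4834, -0.0708,  0.0405])]
rear [array([ 0.4848, -0.0309,  0.0354]), np.float64(0.0001)]
front [array([ 0.4813, -0.1169,  0.0456]), np.float64(0.0009)]
cen [array([ 0.4836, -0.0683,  0.0457]), np.float64(0.0004)]
tip row 240 [ 0.4772 -0.164   0.0405]
tip row 244 [ 0.4771 -0.1691  0.0405]
tip row 247 [ 0.4771 -0.1729  0.0405]
tip row 249 [ 0.4771 -0.1755  0.0405]
206 [47, 50, 48, 49, 46, 45, 53, 97, 143, 146, 100, 52, 36, 34, 38, 36]
210 [49, 48, 47, 52, 49, 47, 85, 180, 230, 190, 101, 51, 44, 46, 48, 42]
214 [48, 49, 47, 49, 43, 42, 105, 212, 240, 194, 98, 51, 46, 48, 50, 47]
218 [47, 49, 48, 48, 47, 47, 122, 227, 237, 164, 68, 42, 45, 49, 46, 48]
222 [47, 49, 47, 48, 48, 50, 133, 229, 214, 129, 58, 45, 47, 48, 48, 47]
226 [46, 50, 49, 47, 45, 58, 148, 226, 183, 89, 47, 48, 48, 49, 45, 50]
230 [49, 51, 50, 48, 46, 71, 159, 211, 154, 68, 45, 49, 48, 48, 48, 47]
234 [49, 47, 48, 49, 49, 96, 180, 184, 116, 54, 44, 47, 49, 49, 48, 49]
238 [48, 48, 49, 46, 47, 106, 187, 156, 82, 49, 48, 51, 49, 50, 49, 47]
242 [49, 49, 48, 48, 47, 108, 180, 138, 67, 47, 49, 50, 50, 51, 49, 50]
246 [50, 49, 49, 46, 57, 95, 133, 99, 56, 46, 48, 50, 48, 49, 49, 49]
250 [50, 50, 49, 51, 47, 52, 49, 49, 49, 50, 51, 49, 51, 47, 48, 50]
```

```bash
python3 d.py .4812 -.097 .037 87
```

```text
units [-1.2690e-01  3.0000e-04 -1.0294e+00] [-0.0208 -0.0019 -0.0427]
```

```bash

python3 -m pendant '[[-0.0634,0,-0.1,-0.01,-0.001,-0.021],[-0.0635,0,-0.2,-0.0108,-0.001,-0.0217],[0,0,-0.2,0,0,0],[0,0,-0.2,0,0,0],[0,0,-0.1,0,0,0],[0,0,0,0,0,0],[0,0,0,0,0,0],[0,0,0,0,0,0],[0,0,0,0,0,0],[0,0,0,0,0,0]]' 0.25
python3 d.py .4812 -.097 .037 87
python3 -m pendant '[[0,0,-0.1,0,0,0],[0,0,-0.07,0,0,0],[0,0,-0.05,0,0,0],[0,0,0,0,0,0],[0,0,0,0,0,0],[0,0,0,0,0,0],[0,0,0,0,0,0],[0,0,0,0,0,0],[0,0,0,0,0,0],[0,0,0,0,0,0]]'
python3 d.py .4812 -.097 .037 87
```

```text
time_s: 50.8
eef_pos: [0.482, -0.0972, 0.0839]
eef_rot: [0.001, 0.728, 0.685, -0.0]
wrist_force: [-0.6, 0.5, -0.5]
opening: 0.625
grasp_force: 0.0
units [-0.0039  0.001  -0.2347] [0.0005 0.0005 0.0054]
time_s: 52.05
eef_pos: [0.4817, -0.0971, 0.0395]
eef_rot: [0.0, 0.728, 0.685, -0.0]
wrist_force: [0.7, -0.7, 0.5]
opening: 0.624
grasp_force: 0.0
units [-0.0023  0.0003 -0.0124] [ 0.0003 -0.0001  0.0053]
```

```bash

python3 -m pendant '[[-0.002,0,-0.012,0,0,0],[0,0,0,0,0,0],[0,0,0,0,0,0],[0,0,0,0,0,0],[0,0,0,0,0,0],[0,0,0,0,0,0],[0,0,0,0,0,0],[0,0,0,0,0,0],[0,0,0,0,0,0],[0,0,0,0,0,0]]'
python3 -m pendant '[[0,0,0,0,0,0],[0,0,0,0,0,0],[0,0,0,0,0,0],[0,0,0,0,0,0],[0,0,0,0,0,0],[0,0,0,0,0,0],[0,0,0,0,0,0],[0,0,0,0,0,0],[0,0,0,0,0,0],[0,0,0,0,0,0]]' -1
python3 -m pendant '[[0,0,0.1,0,0,0],[0,0,0.2,0,0,0],[0,0,0.25,0,0,0],[0,0,0.25,0,0,0],[0,0,0,0,0,0],[0,0,0,0,0,0],[0,0,0,0,0,0],[0,0,0,0,0,0],[0,0,0,0,0,0],[0,0,0,0,0,0]]'
python3 d.py .506 .40 .25 90
python3 - <<'E'
from h import *
c=cam("side"); save(c,"s1.npz")
h=cv2.cvtColor(c["color"],cv2.COLOR_BGR2HSV); m=cv2.inRange(h,(2,190,120),(14,255,255)); n,l,s,ce=cv2.connectedComponentsWithStats(m); i=s[1:,4].argmax()+1; print(s[i],ce[i])
o=ctrl.get_obs(); a=q2R(o["eef_rot"]); p=np.array(o["eef_pos"]); 
for d in (.077,.018,-.067): print("pred",proj(c,p-d*a[:,0]-[0,0,-.003]))
E
```

```text
time_s: 53.3
eef_pos: [0.4812, -0.0971, 0.037]
eef_rot: [0.0, 0.728, 0.685, -0.0]
wrist_force: [-0.1, 0.2, -0.2]
opening: 0.623
grasp_force: 0.0
time_s: 54.55
eef_pos: [0.4816, -0.0972, 0.0373]
eef_rot: [0.0, 0.728, 0.685, -0.0]
wrist_force: [0.7, -0.8, 5.6]
opening: 0.302
grasp_force: 60.1
time_s: 55.8
eef_pos: [0.4812, -0.097, 0.1967]
eef_rot: [-0.0, 0.728, 0.685, -0.0]
wrist_force: [-0.4, 0.5, 0.0]
opening: 0.304
grasp_force: 59.5
units [0.1242 2.4852 0.2663] [ 0.0001 -0.0004  0.0387]
[277 226   9  23 146] [281.06164384 236.93835616]
pred (np.float64(287.6356715449841), np.float64(267.4357326333346))
pred (np.float64(283.8027600755261), np.float64(248.67840713492419))
pred (np.float64(278.9863078112866), np.float64(225.10787502433735))
```

```bash

python3 -m pendant '[[0.012,0.245,0.027,0,0,0.004],[0.012,0.245,0.027,0,0,0.004],[0.012,0.245,0.027,0,0,0.004],[0.012,0.245,0.027,0,0,0.004],[0.012,0.245,0.027,0,0,0.004],[0.012,0.245,0.027,0,0,0.004],[0.012,0.245,0.027,0,0,0.004],[0.012,0.245,0.027,0,0,0.004],[0.012,0.245,0.027,0,0,0.003],[0.012,0.245,0.027,0,0,0]]'
python3 -m pendant '[[0,0,0,0,0,0],[0,0,0,0,0,0],[0,0,0,0,0,0],[0,0,0,0,0,0],[0,0,0,0,0,0],[0,0,0,0,0,0],[0,0,0,0,0,0],[0,0,0,0,0,0],[0,0,0,0,0,0],[0,0,0,0,0,0]]'
python3 - <<'E'
from h import *
c=cam("wrist"); save(c,"b1.npz"); cv2.imwrite("pics/b1.png",c["color"])
u,v=proj(c,[.506,.429,.065]); print(u,v)
g=cv2.cvtColor(c["color"],cv2.COLOR_BGR2GRAY)
u,v=int(u),int(v); x0,y0=u-70,v-80; print(x0,y0)
cv2.imwrite("pics/b1z.png",cv2.resize(c["color"][max(y0,0):v+80,x0:u+70],None,fx=4,fy=4,interpolation=cv2.INTER_CUBIC)[:600])
E
```

```text
time_s: 57.1
eef_pos: [0.5052, 0.3946, 0.2512]
eef_rot: [0.0, 0.709, 0.705, -0.0]
wrist_force: [0.6, -0.7, -0.0]
opening: 0.307
grasp_force: 59.5
time_s: 58.35
eef_pos: [0.5052, 0.393, 0.251]
eef_rot: [0.0, 0.709, 0.705, -0.0]
wrist_force: [-0.2, 0.2, -1.5]
opening: 0.305
grasp_force: 59.5
316.0363749422631 149.20159863135117
246 69
```

```bash

python3 -m pendant '[[-0.1,0.05,0,0,0,0],[-0.1,0.05,0,0,0,0],[-0.1,0.05,0,0,0,0],[-0.1,0,0,0,0,0],[0,0,0,0,0,0],[0,0,0,0,0,0],[0,0,0,0,0,0],[0,0,0,0,0,0],[0,0,0,0,0,0],[0,0,0,0,0,0]]'
python3 - <<'E'
from h import *
c=cam("wrist"); save(c,"b2.npz")
u,v=map(int,proj(c,[.506,.429,.065])); print(u,v)
w=load("w2.npz"); uw,vw=map(int,proj(w,[.506,.429,.065])); print(uw,vw)
A=c["color"][max(v-75,0):v+75,u-65:u+65]; B=w["color"][max(vw-75,0):vw+75,max(uw-65,0):max(uw-65,0)+130]
print(A.shape,B.shape,max(v-75,0),u-65,max(vw-75,0),max(uw-65,0))
r=lambda x:cv2.resize(x,(390,450),interpolation=cv2.INTER_CUBIC)
cv2.imwrite("pics/b2z.png",np.hstack([r(A),r(B)]))
E
```

```text
time_s: 59.65
eef_pos: [0.4254, 0.4228, 0.2509]
eef_rot: [0.0, 0.709, 0.705, -0.0]
wrist_force: [-0.4, 0.6, -0.2]
opening: 0.303
grasp_force: 59.4
389 176
76 215
(150, 130, 3) (150, 130, 3) 101 324 140 11
```

View pics/b2z.png

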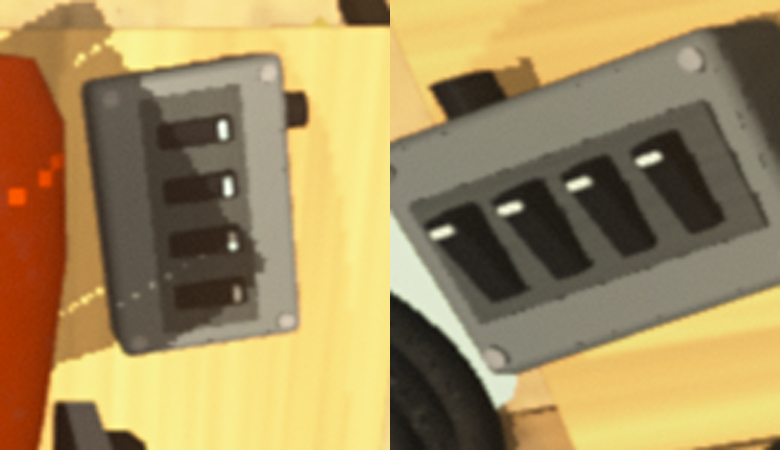

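White bars of rockers 1–4: left crop (223,129), (229,186), (233,242), (237,294); right crop (52,232), (120,208), (189,184), (258,159). All four are off. Triangulating.

```bash
python3 - <<'E'
from h import *
A=load("b2.npz");B=load("w2.npz")
fa=lambda p:(324+p[0]/3,101+p[1]/3); fb=lambda p:(11+p[0]/3,140+p[1]/3)
a=[(223,129),(229,186),(233,242),(237,294)]; b=[(52,232),(120,208),(189,184),(258,159)]
T=[]
for p,q in zip(a,b):
    t,e=tri(A,fa(p),B,fb(q)); T.append(t); print(t.round(4),round(e,4), onz(A,*fa(p),.068).round(4),onz(B,*fb(q),.068).round(4))
# screws on the box top (z .058): A (268,73),(288,321) ; B: (690-390,59),(495-390,357)
for p in ((268,73),(288,321),(110,98),(138,342)): print("scrA",onz(A,*fa(p),.058).round(4))
for q in ((300,59),(105,357)): print("scrB",onz(B,*fb(q),.058).round(4))
# dark rocker near ends in A
for p in ((160,135),(166,190),(170,245),(176,296)): print("near end",onz(A,*fa(p),.063).round(4))
E
```

```text
[0.512  0.4638 0.0675] 0.001 [0.5124 0.464  0.068 ] [0.5117 0.463  0.068 ]
[0.5152 0.4438 0.0678] 0.0013 [0.5158 0.4441 0.068 ] [0.5147 0.4433 0.068 ]
[0.5181 0.4237 0.0681] 0.001 [0.5186 0.4239 0.068 ] [0.5176 0.4236 0.068 ]
[0.5211 0.4043 0.0679] 0.0007 [0.5214 0.4045 0.068 ] [0.5208 0.4041 0.068 ]
scrA [0.5297 0.4827 0.058 ]
scrA [0.5446 0.3911 0.058 ]
scrA [0.4741 0.4744 0.058 ]
scrA [0.4878 0.383  0.058 ]
scrB [0.5427 0.3921 0.058 ]
scrB [0.4734 0.4743 0.058 ]
near end [0.4915 0.4617 0.063 ]
near end [0.4946 0.4421 0.063 ]
near end [0.4971 0.4218 0.063 ]
near end [0.5003 0.4025 0.063 ]
```

```bash

cat > tip.py <<'E'
from h import *
o=ctrl.get_obs(); a=q2R(o["eef_rot"]); t=np.array(o["eef_pos"])-.077*a[:,0]-.0032*a[:,2]
print("tip",t.round(4),"down",np.degrees(np.arcsin(a[2,0])).round(1),"q",np.round(o["q"],2),"F",np.round(o["wrist_force"],1))
for n,p in dict(R1=(.5142,.4640,.067),R2=(.5172,.4440,.067),R4=(.5233,.4045,.067)).items(): print(n,((np.array(p)-t)/.2).round(4))
E
python3 -m pendant '[[0.06,0.02,-0.02,0.05,0,0],[0.06,0.02,-0.02,0.05,0,0],[0.06,0.02,-0.02,0.05,0,0],[0.06,0.02,-0.02,0.05,0,0],[0.06,0.03,-0.02,0.05,0,0],[0.06,0.03,-0.02,0.05,0,0],[0.06,0.03,-0.02,0.05,0,0],[0.06,0.03,-0.02,0.04,0,0],[0,0,0,0,0,0],[0,0,0,0,0,0]]'
python3 tip.py
```

```text
time_s: 60.95
eef_pos: [0.521, 0.4629, 0.2193]
eef_rot: [-0.213, 0.676, 0.673, 0.212]
wrist_force: [-0.2, 0.2, -0.8]
opening: 0.305
grasp_force: 59.4
tip [0.5206 0.398  0.1777] down 35.0 q [0.3  0.3  1.63 0.66 1.11 0.04] F [-0.2  0.2 -0.8]
R1 [-0.032   0.33   -0.5535]
R2 [-0.017   0.23   -0.5535]
R4 [ 0.0135  0.0325 -0.5535]
```

```bash

python3 -m pendant '[[0.0135,0.0325,-0.05,0,0,0],[0,0,-0.1,0,0,0],[0,0,-0.1,0,0,0],[0,0,-0.1,0,0,0],[0,0,-0.07,0,0,0],[0,0,-0.05,0,0,0],[0,0,0,0,0,0],[0,0,0,0,0,0],[0,0,0,0,0,0],[0,0,0,0,0,0]]'
python3 tip.py
python3 -m pendant '[[0,0,-0.01,0,0,0],[0,0,-0.01,0,0,0],[0,0,-0.01,0,0,0],[0,0,-0.01,0,0,0],[0,0,-0.01,0,0,0],[0,0,0,0,0,0],[0,0,0,0,0,0],[0,0,0,0,0,0],[0,0,0,0,0,0],[0,0,0,0,0,0]]'
python3 tip.py
```

```text
time_s: 62.2
eef_pos: [0.5243, 0.4695, 0.1257]
eef_rot: [-0.213, 0.676, 0.672, 0.213]
wrist_force: [0.0, 0.5, 0.0]
opening: 0.304
grasp_force: 59.4
tip [0.5239 0.4047 0.0841] down 35.1 q [ 0.31  0.43  1.66  0.72  0.98 -0.08] F [0.  0.5 0. ]
R1 [-0.0485  0.2967 -0.0853]
R2 [-0.0335  0.1967 -0.0853]
R4 [-0.003  -0.0008 -0.0853]
time_s: 63.45
eef_pos: [0.524, 0.4694, 0.1151]
eef_rot: [-0.214, 0.676, 0.672, 0.212]
wrist_force: [-0.6, -0.2, -1.2]
opening: 0.304
grasp_force: 59.4
tip [0.5235 0.4046 0.0735] down 35.1 q [ 0.31  0.45  1.66  0.73  0.96 -0.1 ] F [-0.6 -0.2 -1.2]
R1 [-0.0467  0.2971 -0.0323]
R2 [-0.0317  0.1971 -0.0323]
R4 [-0.0012 -0.0004 -0.0323]
```

```bash

python3 -m pendant '[[0,0,-0.005,0,0,0],[0,0,-0.005,0,0,0],[0,0,-0.005,0,0,0],[0,0,0,0,0,0],[0,0,0,0,0,0],[0,0,0,0,0,0],[0,0,0,0,0,0],[0,0,0,0,0,0],[0,0,0,0,0,0],[0,0,0,0,0,0]]' | grep -E "eef_pos|force"
python3 -m pendant '[[0,0,-0.005,0,0,0],[0,0,-0.005,0,0,0],[0,0,-0.005,0,0,0],[0,0,0,0,0,0],[0,0,0,0,0,0],[0,0,0,0,0,0],[0,0,0,0,0,0],[0,0,0,0,0,0],[0,0,0,0,0,0],[0,0,0,0,0,0]]'| grep -E "eef_pos|force"
python3 -m pendant '[[0,0,-0.005,0,0,0],[0,0,-0.005,0,0,0],[0,0,0,0,0,0],[0,0,0,0,0,0],[0,0,0,0,0,0],[0,0,0,0,0,0],[0,0,0,0,0,0],[0,0,0,0,0,0],[0,0,0,0,0,0],[0,0,0,0,0,0]]'| grep -E "eef_pos|force"
python3 tip.py|head -1
```

```text
eef_pos: [0.524, 0.4694, 0.112]
wrist_force: [0.1, 1.0, -1.0]
grasp_force: 59.4
eef_pos: [0.524, 0.4694, 0.1091]
wrist_force: [0.9, 1.2, 0.8]
grasp_force: 59.5
eef_pos: [0.5239, 0.4694, 0.107]
wrist_force: [-0.5, 0.1, 0.3]
grasp_force: 59.5
tip [0.5234 0.4046 0.0654] down 35.1 q [ 0.31  0.46  1.66  0.74  0.95 -0.11] F [-0.5  0.1  0.3]
```

```bash

for i in 1 2 ; do python3 -m pendant '[[0,0,-0.005,0,0,0],[0,0,-0.003,0,0,0],[0,0,0,0,0,0],[0,0,0,0,0,0],[0,0,0,0,0,0],[0,0,0,0,0,0],[0,0,0,0,0,0],[0,0,0,0,0,0],[0,0,0,0,0,0],[0,0,0,0,0,0]]' | grep -E "eef_pos|wrist_force"; done
python3 tip.py|head -1
```

```text
eef_pos: [0.524, 0.4694, 0.1055]
wrist_force: [1.9, -0.3, 1.1]
eef_pos: [0.5242, 0.4697, 0.1046]
wrist_force: [0.3, 0.2, 5.5]
tip [0.5238 0.4049 0.0629] down 35.1 q [ 0.31  0.47  1.66  0.74  0.95 -0.11] F [0.3 0.2 5.5]
```

```bash

python3 -m pendant '[[0,0,0.05,0,0,0],[0,0,0.05,0,0,0],[-0.016,0.1,0,0,0,0],[-0.016,0.097,0,0,0,0],[0,0,0,0,0,0],[0,0,0,0,0,0],[0,0,0,0,0,0],[0,0,0,0,0,0],[0,0,0,0,0,0],[0,0,0,0,0,0]]' | grep -E "eef_pos|force"
python3 tip.py
python3 -m pendant '[[0,0,-0.03,0,0,0],[0,0,-0.03,0,0,0],[0,0,-0.01,0,0,0],[0,0,-0.005,0,0,0],[0,0,-0.005,0,0,0],[0,0,-0.005,0,0,0],[0,0,-0.005,0,0,0],[0,0,0,0,0,0],[0,0,0,0,0,0],[0,0,0,0,0,0]]' | grep -E "eef_pos|force"
python3 -m pendant '[[0,0,-0.005,0,0,0],[0,0,-0.003,0,0,0],[0,0,-0.002,0,0,0],[0,0,0,0,0,0],[0,0,0,0,0,0],[0,0,0,0,0,0],[0,0,0,0,0,0],[0,0,0,0,0,0],[0,0,0,0,0,0],[0,0,0,0,0,0]]' | grep -E "eef_pos|force"
```

```text
eef_pos: [0.5177, 0.5086, 0.1239]
wrist_force: [-0.1, -0.2, -0.6]
grasp_force: 59.4
tip [0.5173 0.4438 0.0822] down 35.1 q [ 0.37  0.46  1.62  0.72  0.95 -0.02] F [-0.1 -0.2 -0.6]
R1 [-0.0153  0.1011 -0.0762]
R2 [-0.0003  0.0011 -0.0762]
R4 [ 0.0302 -0.1964 -0.0762]
eef_pos: [0.5176, 0.5089, 0.1059]
wrist_force: [2.0, 0.4, 1.4]
grasp_force: 59.5
eef_pos: [0.5179, 0.5091, 0.1047]
wrist_force: [0.1, 0.0, 6.2]
grasp_force: 59.9
```

Same signature on rocker 2. Now rocker 1.

```bash

python3 -m pendant '[[0,0,0.05,0,0,0],[0,0,0.05,0,0,0],[-0.008,0.05,0,0,0,0],[-0.008,0.05,0,0,0,0],[0,0,0,0,0,0],[0,0,0,0,0,0],[0,0,0,0,0,0],[0,0,0,0,0,0],[0,0,0,0,0,0],[0,0,0,0,0,0]]' | grep -E "eef_pos|force"
python3 tip.py | head -2
python3 -m pendant '[[0,0,-0.03,0,0,0],[0,0,-0.03,0,0,0],[0,0,-0.01,0,0,0],[0,0,-0.005,0,0,0],[0,0,-0.005,0,0,0],[0,0,-0.005,0,0,0],[0,0,-0.005,0,0,0],[0,0,0,0,0,0],[0,0,0,0,0,0],[0,0,0,0,0,0]]' | grep -E "eef_pos|force"
python3 -m pendant '[[0,0,-0.005,0,0,0],[0,0,-0.003,0,0,0],[0,0,-0.002,0,0,0],[0,0,0,0,0,0],[0,0,0,0,0,0],[0,0,0,0,0,0],[0,0,0,0,0,0],[0,0,0,0,0,0],[0,0,0,0,0,0],[0,0,0,0,0,0]]' | grep -E "eef_pos|force"
```

```text
eef_pos: [0.5144, 0.5287, 0.1239]
wrist_force: [-0.3, -0.8, -0.3]
grasp_force: 59.4
tip [0.514  0.4639 0.0822] down 35.1 q [0.41 0.48 1.6  0.72 0.93 0.01] F [-0.3 -0.8 -0.3]
R1 [ 0.0012  0.0006 -0.0762]
eef_pos: [0.5144, 0.5289, 0.106]
wrist_force: [1.2, 0.2, -0.2]
grasp_force: 59.5
eef_pos: [0.5147, 0.5291, 0.1046]
wrist_force: [0.5, 0.6, 5.5]
grasp_force: 59.9
```

```bash

python3 -m pendant '[[0,0,0.1,0,0,0],[0,0,0.15,0,0,0],[-0.05,-0.06,0.08,-0.05,0,0],[-0.05,-0.06,0.08,-0.05,0,0],[-0.06,-0.07,0.08,-0.05,0,0],[-0.07,-0.08,0.08,-0.05,0,0],[-0.07,-0.08,0.08,-0.05,0,0],[-0.07,-0.09,0.08,-0.05,0,0],[-0.07,-0.09,0,-0.05,0,0],[0,0,0,-0.039,0,0]]'
python3 -m pendant '[[0,0,0,0,0,0],[0,0,0,0,0,0],[0,0,0,0,0,0],[0,0,0,0,0,0],[0,0,0,0,0,0],[0,0,0,0,0,0],[0,0,0,0,0,0],[0,0,0,0,0,0],[0,0,0,0,0,0],[0,0,0,0,0,0]]' | grep eef
python3 - <<'E'
from h import *
c=cam("wrist"); save(c,"b3.npz"); g=cv2.cvtColor(c["color"],cv2.COLOR_BGR2GRAY); A=load("b2.npz"); ga=cv2.cvtColor(A["color"],cv2.COLOR_BGR2GRAY)
xa=np.array([.988,.151])
P=[(.5122,.4638),(.5152,.4438),(.5181,.4238),(.5211,.4043)]
for i,p in enumerate(P):
    for n,cc,gg in (("before",A,ga),("now",c,g)):
        prof=[]
        for s in range(-24,11,2):
            q=np.array(p)+xa*s/1000; u,v=proj(cc,[*q,.066]); prof.append(int(cv2.getRectSubPix(gg,(1,3),(u,v)).mean()))
        print(i+1,n,prof)
E
```

```text
time_s: 78.45
eef_pos: [0.4253, 0.4218, 0.2511]
eef_rot: [0.001, 0.709, 0.705, -0.0]
wrist_force: [0.2, 1.7, 0.8]
opening: 0.3
grasp_force: 59.4
eef_pos: [0.4264, 0.4228, 0.2499]
eef_rot: [-0.0, 0.709, 0.705, 0.0]
1 before [61, 43, 40, 40, 47, 54, 56, 56, 56, 57, 57, 100, 239, 134, 84, 111, 154, 166]
1 now [60, 41, 38, 40, 41, 44, 48, 47, 48, 48, 50, 50, 165, 200, 100, 106, 136, 165]
2 before [61, 43, 37, 37, 38, 39, 39, 39, 40, 48, 52, 86, 239, 147, 84, 107, 145, 163]
2 now [59, 39, 35, 38, 37, 38, 39, 39, 39, 40, 47, 44, 156, 205, 95, 108, 150, 164]
3 before [61, 45, 37, 38, 38, 39, 38, 39, 40, 40, 42, 61, 171, 116, 56, 74, 124, 157]
3 now [61, 44, 36, 37, 37, 38, 39, 40, 40, 40, 40, 57, 204, 133, 58, 74, 121, 159]
4 before [62, 47, 41, 40, 39, 41, 42, 41, 42, 42, 42, 54, 140, 97, 75, 101, 129, 160]
4 now [62, 45, 39, 40, 39, 42, 41, 43, 43, 43, 43, 42, 86, 124, 77, 98, 142, 161]
```

Rockers 1, 2, 4 changed alike and rocker 3 is unchanged. Taking the awl back to the mat.

```bash

python3 -m pendant '[[0.027,-0.24,0,0,0,-0.004],[0.027,-0.24,0,0,0,-0.004],[0.027,-0.24,0,0,0,-0.004],[0.027,-0.24,0,0,0,-0.004],[0.027,-0.24,0,0,0,-0.004],[0.027,-0.24,0,0,0,-0.004],[0.027,-0.24,0,0,0,-0.004],[0.027,-0.24,0,0,0,-0.004],[0.027,-0.24,0,0,0,-0.004],[0.027,-0.24,0,0,0,-0.003]]'
python3 -m pendant '[[0,-0.2,0,0,0,0],[0,0,0,0,0,0],[0,0,-0.15,0,0,0],[0,0,-0.2,0,0,0],[0,0,-0.2,0,0,0],[0,0,-0.15,0,0,0],[0,0,-0.1,0,0,0],[0,0,-0.1,0,0,0],[0,0,0,0,0,0],[0,0,0,0,0,0]]'
python3 d.py .4812 -.097 .0378 86.5
```

```text
time_s: 81.0
eef_pos: [0.4804, -0.0588, 0.2502]
eef_rot: [-0.0, 0.73, 0.683, 0.001]
wrist_force: [-0.6, -0.6, -0.2]
opening: 0.302
grasp_force: 59.3
time_s: 82.25
eef_pos: [0.4809, -0.0969, 0.0706]
eef_rot: [-0.0, 0.73, 0.683, 0.001]
wrist_force: [0.3, -0.1, -1.4]
opening: 0.304
grasp_force: 59.3
units [ 0.0015 -0.0006 -0.1641] [-0.0006  0.0005  0.0034]
```

```bash

python3 -m pendant '[[0,0,-0.06,0,0,0],[0,0,-0.05,0,0,0],[0,0,-0.03,0,0,0],[0,0,-0.01,0,0,0],[0,0,-0.01,0,0,0],[0,0,0,0,0,0],[0,0,0,0,0,0],[0,0,0,0,0,0],[0,0,0,0,0,0],[0,0,0,0,0,0]]'
```

```text
time_s: 83.5
eef_pos: [0.4804, -0.0972, 0.0379]
eef_rot: [-0.0, 0.73, 0.683, 0.0]
wrist_force: [0.1, -0.3, -0.4]
opening: 0.304
grasp_force: 59.3
```

Lower the last half millimetre, open gently, retreat, then check everything.

```bash

python3 -m pendant '[[0,0,-0.002,0,0,0],[0,0,0,0,0,0],[0,0,0,0,0,0],[0,0,0,0,0,0],[0,0,0,0,0,0],[0,0,0,0,0,0],[0,0,0,0,0,0],[0,0,0,0,0,0],[0,0,0,0,0,0],[0,0,0,0,0,0]]' 0.25
python3 -m pendant '[[0,0,0.05,0,0,0],[0,0,0.1,0,0,0],[0,0,0.2,0,0,0],[0,0,0.25,0,0,0],[0,0,0.25,0,0,0],[0.06,0,0.2,0,0,0],[0.06,0,0,0,0,0],[0,0,0,0,0,0],[0,0,0,0,0,0],[0,0,0,0,0,0]]'
python3 - <<'E'
from hgt import *
c=cam("wrist"); save(c,"e1.npz"); cv2.imwrite("pics/e1.png",c["color"])
h=cv2.cvtColor(c["color"],cv2.COLOR_BGR2HSV); m=cv2.inRange(h,(2,170,90),(14,255,255))
n,l,s,ce=cv2.connectedComponentsWithStats(m); i=s[1:,4].argmax()+1; x,y,w,hh,_=s[i]
print("handle",[onz(c,x+w/2,v,.0405).round(4) for v in (y,y+hh)])
# change against the earlier view a1 at the awl/rack, by table/die patches projected at known points
A=load("a1.npz"); g=lambda k:cv2.GaussianBlur(cv2.cvtColor(k["color"],cv2.COLOR_BGR2GRAY),(0,0),1)
ga,gc=g(A),g(c); o=np.array([.738,-.0979])
for t,y in ((1,.084),(2,.028),(3,-.028),(4,-.084)):
    r=[]
    for cc,gg in ((A,ga),(c,gc)):
        r.append([int(gg[int(round(v)),int(round(u))]) if 0<=u<640 and 0<=v<400 else -1 for xx in range(-96,24,8) for u,v in [proj(cc,[*(o+Rz@[xx/1000,y]),.056])]])
    print(t,r)
E
```

```text
time_s: 84.75
eef_pos: [0.4804, -0.0972, 0.0374]
eef_rot: [-0.0, 0.73, 0.683, 0.0]
wrist_force: [0.6, 0.2, 0.4]
opening: 0.625
grasp_force: 0.0
time_s: 86.0
eef_pos: [0.5034, -0.0969, 0.2462]
eef_rot: [-0.002, 0.73, 0.683, -0.0]
wrist_force: [-0.1, -0.7, -0.9]
opening: 0.624
grasp_force: 0.0
handle [array([ 0.4474, -0.0581,  0.0405]), array([ 0.4378, -0.1444,  0.0405])]
1 [[106, 104, 187, 214, 221, 219, 219, 135, 119, 199, 143, 93, 87, 142, 201], [159, 101, 183, 210, 221, 220, 218, 184, 117, 199, 158, 93, 87, 148, 201]]
2 [[121, 100, 185, 211, 221, 220, 218, 155, 117, 199, 168, 93, 84, 136, 200], [145, 100, 182, 206, 222, 221, 218, 158, 116, 199, 177, 92, 87, 143, 200]]
3 [[227, 230, 235, 234, 236, 229, 154, 98, 201, 203, 204, 204, 204, 203, 202], [227, 231, 234, 234, 236, 229, 153, 96, 201, 201, 201, 202, 201, 200, 201]]
4 [[216, 100, 177, 204, 220, 219, 217, 185, 108, 198, 193, 90, 90, 89, 145], [197, 100, 176, 205, 221, 221, 218, 157, 117, 198, 194, 91, 91, 92, 133]]
```

The rack is unchanged, but the awl now lies about 38 mm nearer and 27 mm further right than I left it: it was knocked off its mat after release. Measure and put it back.

```bash
python3 - <<'E'
from h import *
c=cam("wrist"); save(c,"e2.npz")
h=cv2.cvtColor(c["color"],cv2.COLOR_BGR2HSV); m=cv2.inRange(h,(2,170,90),(14,255,255))
n,l,s,ce=cv2.connectedComponentsWithStats(m); i=s[1:,4].argmax()+1; X=np.argwhere(l==i)[:,::-1].astype(float)
W=np.array([onz(c,*p,.039)[:2] for p in X]); mu=W.mean(0); d=np.linalg.svd(W-mu)[2][0]; d*=-np.sign(d[1])
t=(W-mu)@d; rear=mu+d*t.min(); front=mu+d*t.max(); print("rear",rear.round(4),"front",front.round(4),"dir",d.round(4),"yaw",np.degrees(np.arctan2(-d[1],-d[0])).round(1))
print("grasp (67 from rear)",(rear+67e-3*d).round(4),"tip exp",(rear+.144*d).round(4))
k=cv2.inRange(h,(0,0,0),(180,255,70))
A=load("a1.npz")
print("mat corners",[onz(A,*p,.026).round(3).tolist() for p in ((266,107),(329,107),(325,262),(267,262))])
g=cv2.cvtColor(c["color"],cv2.COLOR_BGR2GRAY)
for q in np.arange(.09,.16,.006):
    p=rear+q*d; print(round(q,3),[int(cv2.getRectSubPix(g,(1,1),proj(c,[p[0]+e,p[1],.039]))[0,0]) for e in np.arange(-.012,.0121,.003)])
E
```

```text
rear [ 0.4464 -0.0582] front [ 0.44  -0.144] dir [-0.0737 -0.9973] yaw 85.8
grasp (67 from rear) [ 0.4414 -0.1251] tip exp [ 0.4358 -0.2018]
mat corners [[0.449, -0.01, 0.026], [0.52, -0.009, 0.026], [0.519, -0.199, 0.026], [0.445, -0.2, 0.026]]
0.09 [228, 231, 233, 230, 236, 148, 219, 86, 48]
0.096 [228, 232, 233, 231, 234, 151, 226, 116, 48]
0.102 [219, 232, 234, 234, 232, 177, 220, 131, 51]
0.108 [56, 43, 164, 234, 226, 168, 225, 161, 49]
0.114 [39, 38, 114, 232, 230, 193, 224, 174, 51]
0.12 [38, 35, 112, 235, 230, 222, 224, 193, 57]
0.126 [38, 35, 107, 234, 220, 207, 226, 209, 62]
0.132 [37, 36, 106, 234, 231, 204, 226, 214, 126]
0.138 [36, 37, 61, 140, 161, 133, 156, 154, 133]
0.144 [37, 36, 100, 235, 235, 234, 235, 235, 234]
0.15 [35, 36, 52, 126, 147, 125, 131, 139, 140]
0.156 [36, 35, 94, 119, 120, 122, 125, 125, 138]
```

```bash
python3 d.py .4416 -.125 .0415 86
python3 -m pendant '[[-0.1,-0.05,-0.1,0,0,0],[-0.1,-0.05,-0.15,0,0,0],[-0.1,-0.04,-0.2,0,0,0],[0,0,-0.2,0,0,0],[0,0,-0.15,0,0,0],[0,0,0,0,0,0],[0,0,0,0,0,0],[0,0,0,0,0,0],[0,0,0,0,0,0],[0,0,0,0,0,0]]' 0
python3 d.py .4416 -.125 .0415 86
```

```text
units [-0.311  -0.1398 -1.0258] [-0.0011 -0.001  -0.0017]
time_s: 87.35
eef_pos: [0.4447, -0.1253, 0.088]
eef_rot: [0.0, 0.73, 0.683, 0.001]
wrist_force: [0.8, 0.6, -0.1]
opening: 0.5
grasp_force: 0.0
units [-0.0156  0.0016 -0.2327] [-0.0003  0.0006 -0.0019]
```

```bash

python3 -m pendant '[[-0.0156,0.001,-0.05,0,0,0],[0,0,-0.08,0,0,0],[0,0,-0.06,0,0,0],[0,0,-0.03,0,0,0],[0,0,-0.012,0,0,0],[0,0,0,0,0,0],[0,0,0,0,0,0],[0,0,0,0,0,0],[0,0,0,0,0,0],[0,0,0,0,0,0]]'
python3 -m pendant '[[0,0,0,0,0,0],[0,0,0,0,0,0],[0,0,0,0,0,0],[0,0,0,0,0,0],[0,0,0,0,0,0],[0,0,0,0,0,0],[0,0,0,0,0,0],[0,0,0,0,0,0],[0,0,0,0,0,0],[0,0,0,0,0,0]]' -1
python3 -m pendant '[[0,0,0.05,0,0,0],[0,0,0.1,0,0,0],[0,0,0.1,0,0,0],[0,0,0,0,0,0],[0,0,0,0,0,0],[0,0,0,0,0,0],[0,0,0,0,0,0],[0,0,0,0,0,0],[0,0,0,0,0,0],[0,0,0,0,0,0]]'
python3 d.py .483 -.100 .0435 90
```

```text
time_s: 88.6
eef_pos: [0.4413, -0.125, 0.0411]
eef_rot: [-0.0, 0.73, 0.683, 0.0]
wrist_force: [0.2, -0.0, -0.2]
opening: 0.502
grasp_force: 0.0
time_s: 89.85
eef_pos: [0.4413, -0.125, 0.0413]
eef_rot: [-0.0, 0.73, 0.683, 0.0]
wrist_force: [-2.5, 0.4, 5.5]
opening: 0.309
grasp_force: 58.3
time_s: 91.1
eef_pos: [0.4412, -0.125, 0.091]
eef_rot: [-0.0, 0.73, 0.683, 0.0]
wrist_force: [0.0, -0.2, 0.4]
opening: 0.305
grasp_force: 58.5
units [ 0.2089  0.1248 -0.2376] [-0.0007 -0.0001  0.0426]
```

```bash

python3 -m pendant '[[0.07,0.042,0,0,0,0.014],[0.07,0.042,0,0,0,0.014],[0.069,0.041,0,0,0,0.0146],[0,0,-0.06,0,0,0],[0,0,-0.08,0,0,0],[0,0,-0.06,0,0,0],[0,0,-0.025,0,0,0],[0,0,-0.01,0,0,0],[0,0,0,0,0,0],[0,0,0,0,0,0]]'
python3 -m pendant '[[0,0,0,0,0,0],[0,0,0,0,0,0],[0,0,0,0,0,0],[0,0,0,0,0,0],[0,0,0,0,0,0],[0,0,0,0,0,0],[0,0,0,0,0,0],[0,0,0,0,0,0],[0,0,0,0,0,0],[0,0,0,0,0,0]]' | grep -E "pos|force"
```

```text
time_s: 92.35
eef_pos: [0.4834, -0.1002, 0.0445]
eef_rot: [-0.0, 0.707, 0.707, 0.001]
wrist_force: [-0.0, 0.5, -0.0]
opening: 0.304
grasp_force: 58.5
eef_pos: [0.483, -0.1, 0.044]
wrist_force: [-0.1, -0.5, -1.5]
grasp_force: 58.5
```

```bash

python3 -m pendant '[[0,0,-0.003,0,0,0],[0,0,0,0,0,0],[0,0,0,0,0,0],[0,0,0,0,0,0],[0,0,0,0,0,0],[0,0,0,0,0,0],[0,0,0,0,0,0],[0,0,0,0,0,0],[0,0,0,0,0,0],[0,0,0,0,0,0]]' | grep -E "pos|force"
python3 -m pendant '[[0,0,0,0,0,0],[0,0,0,0,0,0],[0,0,0,0,0,0],[0,0,0,0,0,0],[0,0,0.1,0,0,0],[0,0,0.2,0,0,0],[0,0,0.25,0,0,0],[0,0,0.25,0,0,0],[0.06,0,0.2,0,0,0],[0.06,0,0,0,0,0]]' 0.1
python3 -m pendant '[[0,0,0,0,0,0],[0,0,0,0,0,0],[0,0,0,0,0,0],[0,0,0,0,0,0],[0,0,0,0,0,0],[0,0,0,0,0,0],[0,0,0,0,0,0],[0,0,0,0,0,0],[0,0,0,0,0,0],[0,0,0,0,0,0]]' | grep -E "pos|force"
python3 - <<'E'
from h import *
c=cam("wrist"); h=cv2.cvtColor(c["color"],cv2.COLOR_BGR2HSV); m=cv2.inRange(h,(2,170,90),(14,255,255))
n,l,s,ce=cv2.connectedComponentsWithStats(m); i=s[1:,4].argmax()+1; X=np.argwhere(l==i)[:,::-1].astype(float)
W=np.array([onz(c,*p,.0405)[:2] for p in X]); mu=W.mean(0); d=np.linalg.svd(W-mu,full_matrices=False)[2][0]; d*=-np.sign(d[1]); t=(W-mu)@d
r=mu+d*t.min(); print("rear",r.round(4),"tip",(r+.144*d).round(4))
print("side check:")
S=cam("side"); A=load("s1.npz"); 
for t,(x,y) in enumerate(((.7352,-.0139),(.7371,-.0699),(.739,-.1259),(.7409,-.1818)),1):
    u,v=map(int,proj(S,[x,y,.073])); print(t,int(np.abs(S["color"][v-10:v+10,u-10:u+10].astype(int)-A["color"][v-10:v+10,u-10:u+10]).mean()))
E
```

```text
eef_pos: [0.4831, -0.1, 0.0435]
wrist_force: [-0.2, 0.3, -0.8]
grasp_force: 58.5
time_s: 96.1
eef_pos: [0.5095, -0.1008, 0.2476]
eef_rot: [0.003, 0.707, 0.707, 0.002]
wrist_force: [0.9, 0.3, -0.9]
opening: 0.545
grasp_force: 0.0
eef_pos: [0.5071, -0.1, 0.2435]
wrist_force: [-0.0, -0.4, -0.8]
grasp_force: 0.0
rear [ 0.4843 -0.0326] tip [ 0.4841 -0.1766]
side check:
1 3
2 3
3 3
4 3
```

The awl rests centred on the mat and the dies and wedges are unchanged; handing in.

```bash
python3 -c "
from bench import ctrl
print(ctrl.hand_in())"
```

```text
the job is handed in; nothing more can be done
None
```

The job is handed in, result not reported back: by my camera checks tables 1, 2 and 4 stand within about 0.5 mm of flush on their wedges with dies upright, rockers 1, 2 and 4 are on, table 3 is down with rocker 3 off, and the awl, knocked off its mat once and re-laid, is back on it.

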